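# Crib for a hot casting flask

### The arm

A 6-joint arm with a two-finger parallel gripper is mounted at the origin on the work surface. World frame = base frame: x ahead of the robot, y to its left, z up, the work surface at z = 0. Lengths are in m, angles in rad, forces in N, time in s.
With the tool pointing down it reaches from about 0.425 to 0.95 m from the base axis. Payload 3.5 kg.
Tool frame: the origin (TCP) lies midway between the tips of the shut fingers; the grasp point (between the pads) lies 19 mm behind it; z points along the fingers, y is the direction in which the jaws open and shut (so a half turn about z gives the same grasp; the last joint's range is limited). The gripper opens to 85 mm and grips with 20 to 120 N. Pads are 22 mm wide; open, the fingers measure 114 mm over their backs; the gripper's body (76 mm by 85 mm) begins 54 mm behind the grasp point. The pads swing forward as they close: fully open they stand 13 mm farther back than shut.
Start: joints at [1.113, 0.286, 1.577, -0, 1.279, -0.15], TCP at [0.204, 0.643, 0.231] pointing down, gripper open.
Joint ranges: [-2.77, 2.77], [-0.9, 2.22], [0.21, 2.48], [-1.53, 4.67], [0.24, 2.81], [-2.84, 2.84]. Speed limits (rad/s): [2.79, 2.79, 3.14, 3.14, 3.14, 3.14].

### API

Orientations are given as a unit quaternion [x, y, z, w].
In Python, from plant import ctrl gives the robot as it stands.
- The arm moves only by the tool apply_moves, never from a script. Its argument "moves" is a list that holds one entry, the list of rows, each a list of 7 numbers: the shift along the tool's x, y, z in m, then the turn, a rotation vector about the tool's x, y, z in degrees, then the gripper's target within -1 to 1 (shut at 1, half-way at 0, fully open at -1). In form: [[[tx, ty, tz, ax, ay, az, hand], ...]]. A call has 1 to 12 rows; each row shifts and turns the pose as measured when the row begins, along the tool's axes as they then stand; what a row does not reach is not made up. A row lasts 1/10 s, in which the tool goes at most 50 mm and 8.59 degrees, less where a joint would pass 70% of its speed; a pose out of reach is approached as far as the arm can. A call with a gripper value outside its range is refused whole. The fingers move at their own pace and stop on an object; "force" is the grip in N (left out, the last holds). Time passes only in rows, so rows that do not move let the fingers close. It gives the time, the measured TCP pose, the force and the opening at its end, in the units of the state.
- ctrl.get_state(): the state, without advancing time (a new reading comes with each control period).
- ctrl.read_camera(name): name is "side" or "top"; returns the picture (480x640x3 uint8, red, green, blue); there is no depth.
- ctrl.get_calibration(name): a dict with "camera_matrix" (3x3 intrinsics, pixels), "cam_to_world" (4x4, takes a point from camera to world coordinates). Camera axes: x right, y up, looking along -z (the intrinsics and any distortion apply to the point x, -y, -z); pixel columns grow to the right and rows downward; lengths in m; the calibration is good to about 2 mm. A picture is of the moment at which its call begins. get_calibration takes no time and is no camera call.
- ctrl.sign_off(): hands the job in, once; it reports no verdict.
The state is a dict: "time": time; "qpos": joint angles; "dq": joint speeds; "joint_efforts": joint torques, N m; "eef_pos": TCP position; "tcp_rot": TCP orientation; "contact_force": force on the tool from outside, world axes, zero at the start; "wrist_torque": the same for the moment, N m; "opening": opening from 0.0 (shut) to 1.0 (fully open).
Only numpy, scipy, OpenCV 4.12 (cv2) and the standard library are available. Lean on these libraries where they do the work, as an engineer would, in place of code of your own. Each camera call takes 0.05 s, during which the arm holds its last target. There are 200 camera calls.

### The job

Build the crib that the hot flask will cool on: lay the two dark bars flat across the stand's ribs on the yellow bands, then the two white bars crosswise on top of them, directly above the ribs, each bar centred on what carries it. The bars are brittle, so set them down, do not drop them, and leave the other things on the bench where they are. When the crib stands, switch on the cooling fan: turn the console's selector clockwise until it clicks over from the white dot to the green one.

Things in the scene. Friction and masses are not known exactly. Their poses are not given: they have to be found in the camera images.
- stand: Fixed steel plate 170 x 170 x 10 mm on the bench; origin: centre of its underside. Two dark ribs run along its x at y = -40 and +40 mm, each 150 mm long, 16 mm wide, 14 mm high (tops 24 mm above the bench). Yellow bands, 24 mm long, cross the ribs at x = -40 and +40 mm. Lower bars lie along the stand's y, upper bars along its x.
- low_seat0 (a point): Where the middle of a lower (dark) bar belongs: midway between the ribs, 8 mm above their tops (32 mm above the bench), at stand x = -40 mm. Its axes are those of the stand.
- low_seat1 (a point): The same for the other lower bar, at stand x = +40 mm.
- top_seat0 (a point): Where the middle of an upper (white) bar belongs: above the rib at stand y = -40 mm, 8 mm above the tops of the lower bars (48 mm above the bench). Its axes are those of the stand.
- top_seat1 (a point): The same for the other upper bar, above the rib at stand y = +40 mm.
- rack: Fixed wooden rack, 110 x 150 mm, 90 mm high at the back; origin: centre of its footprint. Its board rises at 35 degrees towards its +x. Two bars lie across it, 62 mm apart along the slope, each on two brass lips (8 mm high, 6 mm thick, 18 mm wide, 52 mm either side of the middle); the middle 80 mm of each bar is free for the fingers.
- dark_a: Dark grey 120 x 24 x 16 mm kiln bar, 90 g or so. Origin: its middle; its y runs along its 120 mm length, x across its 24 mm width, z up through its 16 mm thickness. Starts on the lower place of the sloping rack, its length level, its underside on the board (35 degrees).
- dark_b: Dark grey 120 x 24 x 16 mm kiln bar, 90 g or so. Origin: its middle; its y runs along its 120 mm length, x across its 24 mm width, z up through its 16 mm thickness. Starts flat on the bench.
- white_a: White 120 x 24 x 16 mm kiln bar, 90 g or so. Origin: its middle; its y runs along its 120 mm length, x across its 24 mm width, z up through its 16 mm thickness. Starts on the upper place of the sloping rack, its length level, its underside on the board (35 degrees).
- white_b: White 120 x 24 x 16 mm kiln bar, 90 g or so. Origin: its middle; its y runs along its 120 mm length, x across its 24 mm width, z up through its 16 mm thickness. Starts flat on the bench.
- console: Fixed blue fan console, footprint 125 x 150 mm, about 105 mm high at the back; origin: centre of its footprint. Its face slopes up at 30 degrees towards its +x and carries the selector in its middle. A white dot marks off (the knob's -x side, down the slope), a green dot on.
- selector_grip (a point): Where to grip the selector: on its axis, 7 mm below the top of its bar grip. z: the knob's axis, out of the sloping face (30 degrees from vertical); x along the bar grip, 49 mm long, 14 mm thick (y), 32 mm high, on a disc 52 mm across whose top is 23 mm below this point. Turns with the knob.
- selector (a joint): Selector angle, rad: 0 = off, 1.2 = on (its stops), growing clockwise as seen facing the knob. A spring detent of about 0.15 N m resists up to 0.6 and then snaps it over; let go before that and it springs back.
- flask: Bystander: steel casting flask, 90 mm across its foot, 95 mm tall, origin under its centre.
- crucible: Bystander: terracotta-coloured bowl, 64 mm across, 45 mm tall, origin under its centre.
- tin_l: Bystander: copper-coloured tin, 50 mm across, 38 mm tall, origin under its centre.
- tin_r: Bystander: brass-coloured tin, 50 mm across, 38 mm tall, origin under its centre.
- bottle: Bystander: amber bottle, 52 mm across, 140 mm tall, origin under its centre.
- tongs: Bystander: steel tongs lying flat, 200 mm long along x, 40 mm wide, 10 mm high, origin under the middle.
- brush: Bystander: brush lying on the bench, 150 mm long along x.
Not all that is in view belongs to the job. What is shaped like the stand but red is not meant.

How it is judged:
By the outcome, as a careful person would: the job done as asked, in the order asked, and still so for the second after the job is handed in, with the robot touching nothing.
It also fails if it takes over 72 s, if anything falls off the work surface, if the arm or the gripper's body presses on something with over 40 N, if the wrist force passes 120 N, or if a joint passes its speed limit or range.

## Working session

There is one attempt and no reset: what is moved stays moved. The work goes in short steps, Python scripts to look and compute and a tool call to move; the robot and the scene stay as the last step left them, time stands still between calls to the robot, and variables do not carry over. Pictures are saved under pics/ and viewed, about 8 in all and at most 12, crops included, and the job is handed in when it is done.

Besides the shell and the picture viewer there is one more tool, called after "Emit:" as a command line: name --argument value ..., lists and objects as JSON in quotes. apply_moves: Moves the arm, as the interface text tells. Its arguments: {"type":"object","properties":{"moves":{"type":"array","items":{"type":"array","items":{"type":"array","items":{"type":"number"}}}},"force":{"type":"number"}},"required":["moves"]}

```bash
mkdir -p pics; ls; python3 - <<'E'
from plant import ctrl
import cv2,numpy as np
for n in("side","top"):
    im=ctrl.read_camera(n);cv2.imwrite(f"pics/{n}0.png",im[:,:,::-1]);c=ctrl.get_calibration(n)
    print({k:np.round(v,4).tolist() for k,v in c.items()})
s=ctrl.get_state();print(s)
E
```

```text
pics
{'camera_matrix': [[606.9997, 0.0, 327.6336], [0.0, 606.9997, 236.7258], [0.0, 0.0, 1.0]], 'cam_to_world': [[0.9017, 0.3163, -0.2947, 0.1326], [-0.4323, 0.6525, -0.6224, -0.7902], [-0.0046, 0.6886, 0.7251, 1.0304], [0.0, 0.0, 0.0, 1.0]]}
{'camera_matrix': [[551.1932, 0.0, 321.0027], [0.0, 551.1932, 238.1251], [0.0, 0.0, 1.0]], 'cam_to_world': [[0.026, 0.9844, -0.1738, 0.3242], [-0.9996, 0.0265, 0.0008, -0.0125], [0.0054, 0.1737, 0.9848, 1.2191], [0.0, 0.0, 0.0, 1.0]]}
{'time': 0.1, 'qpos': array([ 1.11299184e+00,  2.87098871e-01,  1.57802280e+00,  5.25380218e-06,
        1.27861248e+00, -1.50041344e-01]), 'dq': array([ 0.00204165, -0.00201212, -0.00298012, -0.00074558,  0.00267665,
       -0.00151085]), 'joint_efforts': array([ 1.19163968e-03, -4.07299554e+01, -2.93697792e+01, -1.55435996e-04,
        3.42630352e-03, -9.39556656e-06]), 'eef_pos': array([0.20420837, 0.64274727, 0.2300752 ]), 'tcp_rot': array([ 1.53275644e-01,  9.88182893e-01, -1.02092388e-03, -3.22837891e-04]), 'contact_force': array([-0.44363347, -0.31888288, -0.35045623]), 'wrist_torque': array([0.01550063, 0.04060993, 0.01689452]), 'opening': 1.0041799695887736}
```

View pics/top0.png

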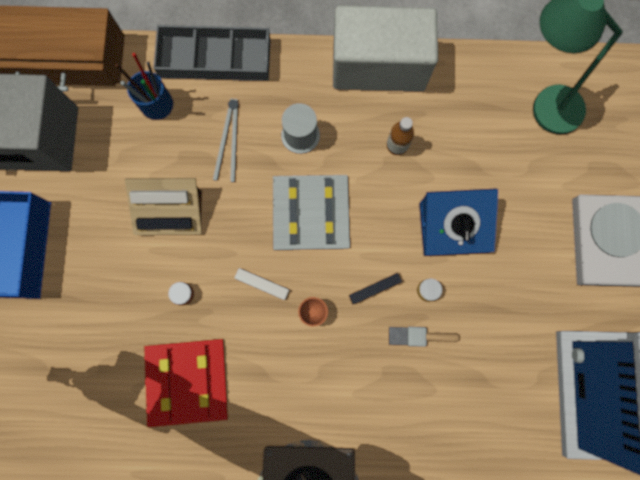

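View pics/side0.png

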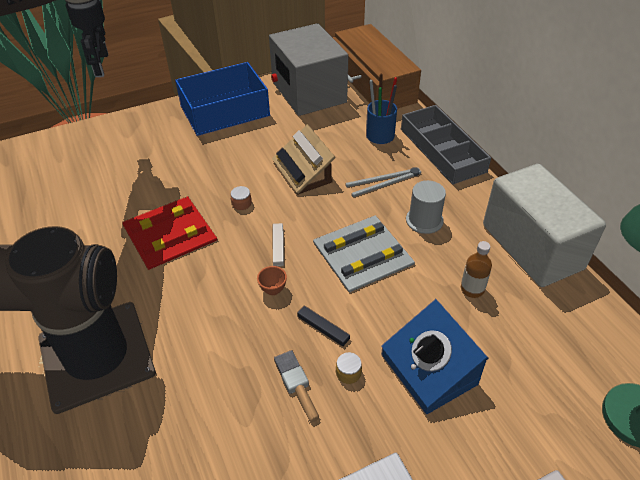

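Top view: stand (grey, ribs dark, yellow bands) at about (311,213). The look-alike at (186,383) is red, so it is not the one. The rack is at (165,208), with the white bar on the upper place at row 198 and the dark bar on the lower at row 224. On the bench, white_b is at (262,284) and dark_b at (376,289). The knob is at (463,224). The side view agrees.

```bash
cat > h.py <<'E'
from plant import ctrl
import cv2,numpy as np
def ray(n,uv):
    c=ctrl.get_calibration(n);K=np.array(c["camera_matrix"]);T=np.array(c["cam_to_world"])
    p=np.linalg.inv(K)@[uv[0],uv[1],1];return T[:3,3],T[:3,:3]@[p[0],-p[1],-p[2]]
def plane(n,uv,z):
    o,d=ray(n,uv);return o+d*(z-o[2])/d[2]
def tri(uvt,uvs):
    A=[];b=[]
    for n,uv in(("top",uvt),("side",uvs)):
        o,d=ray(n,uv);d=d/np.linalg.norm(d);P=np.eye(3)-np.outer(d,d);A.append(P);b.append(P@o)
    return np.linalg.lstsq(np.vstack(A),np.hstack(b),rcond=None)[0]
def blobs(im,box,lo,hi,amin=15):
    x0,y0,x1,y1=box;h=cv2.cvtColor(im[y0:y1,x0:x1],cv2.COLOR_RGB2HSV)
    m=cv2.inRange(h,np.array(lo),np.array(hi));cs,_=cv2.findContours(m,cv2.RETR_EXTERNAL,cv2.CHAIN_APPROX_NONE)
    r=[]
    for c in cs:
        mm=np.zeros_like(m);cv2.drawContours(mm,[c],-1,255,-1);M=cv2.moments(mm,True)
        if M["m00"]>=amin:
            (cx,cy),(w,hh),a=cv2.minAreaRect(c);q=cv2.boxPoints(((cx+x0,cy+y0),(w,hh),a))
            r.append((np.array([M["m10"]/M["m00"]+x0,M["m01"]/M["m00"]+y0]),M["m00"],q))
    return sorted(r,key=lambda t:-t[1])
E
python3 - <<'E'
from h import *
np.set_printoptions(precision=4,suppress=True)
T=cv2.imread("pics/top0.png")[:,:,::-1];S=cv2.imread("pics/side0.png")[:,:,::-1]
Y=((20,120,90),(35,255,255));W=((0,0,150),(180,45,255));D=((0,0,0),(180,120,70))
def rep(nm,bt,bs,cl,z,n=1):
    for k,im,b in(("top",T,bt),("side",S,bs)):
        for c,a,q in blobs(im,b,*cl)[:n]:
            e=[plane(k,x,z)[:2] for x in q];l=[np.linalg.norm(e[i]-e[(i+1)%4]) for i in(0,1)]
            v=(e[1]-e[0]) if l[0]>l[1] else e[2]-e[1]
            print(nm,k,c.round(1),int(a),"pos",plane(k,c,z)[:2],"size",np.array(l),"ang",np.degrees(np.arctan2(v[1],v[0]))%180)
rep("stand",(270,170,352,252),(310,210,420,295),Y,.024,4)
rep("dark_b",(340,265,408,308),(290,300,355,350),D,.016)
rep("white_b",(228,262,295,305),(268,218,292,270),W,.016)
rep("whiteA",(124,185,192,210),(288,125,325,170),W,.08)
rep("darkA",(130,213,198,236),(272,143,308,185),D,.04)
rep("disc",(440,200,485,248),(405,325,455,375),W,.07,2)
rep("knob",(440,200,485,248),(405,325,455,375),D,.1,2)
g=lambda im,b,f:cv2.resize(im[b[1]:b[3],b[0]:b[2]],None,fx=f,fy=f,interpolation=3)[:,:,::-1]
a=g(T,(415,180,505,260),4);b=g(S,(380,295,490,415),3);c=g(T,(120,170,210,245),4);d=g(S,(270,125,340,195),4)
def pad(x):
    o=np.zeros((360,370,3),np.uint8);o[:x.shape[0],:x.shape[1]]=x[:360,:370];return o
cv2.imwrite("pics/crop1.png",cv2.resize(np.vstack([np.hstack([pad(a),pad(b)]),np.hstack([pad(c),pad(d)])]),None,fx=.82,fy=.82))
E
```

```text
stand top [292.6 192.7] 77 pos [0.6365 0.0525] size [0.0157 0.023 ] ang 1.9393351518359054
stand top [293.  227.9] 76 pos [0.5563 0.0488] size [0.0133 0.0225] ang 1.9393351518358486
stand top [329. 227.] 75 pos [ 0.5606 -0.0305] size [0.0133 0.0225] ang 1.289418123255473
stand top [328.1 192. ] 75 pos [ 0.6402 -0.0266] size [0.0134 0.023 ] ang 1.3074775981986306
stand side [357.  265.6] 100 pos [ 0.5618 -0.033 ] size [0.0269 0.027 ] ang 80.21172014641283
stand side [388.  252.7] 95 pos [ 0.6416 -0.0293] size [0.0267 0.0267] ang 3.4133197444903094
stand side [339.2 242.1] 90 pos [0.558  0.0471] size [0.0257 0.0279] ang 80.73472157863091
stand side [369.6 230. ] 85 pos [0.6382 0.0506] size [0.0257 0.0275] ang 78.57503851417714
dark_b top [375.3 288.3] 483 pos [ 0.4286 -0.1348] size [0.1171 0.0202] ang 116.25365223917366
dark_b side [325.  328.1] 380 pos [ 0.4302 -0.1464] size [0.0319 0.1239] ang 115.57997525340484
white_b top [261.1 283.4] 627 pos [0.4326 0.1147] size [0.0254 0.1196] ang 67.98496559057135
white_b side [277.5 242.6] 378 pos [0.4338 0.1138] size [0.0212 0.1158] ang 67.34966635419185
whiteA top [157.2 196.9] 610 pos [0.6048 0.3365] size [0.1189 0.0241] ang 91.57085830147624
whiteA side [306.  145.8] 302 pos [0.6063 0.334 ] size [0.0307 0.1175] ang 92.09138118097981
darkA top [164.3 223.2] 601 pos [0.5562 0.3287] size [0.1199 0.0245] ang 91.55477490323881
darkA side [290.3 165.3] 364 pos [0.558  0.3263] size [0.0322 0.134 ] ang 92.0633636844777
disc top [459.  219.2] 326 pos [ 0.5759 -0.3066] size [0.0762 0.0614] ang 123.46574168045828
disc side [434.4 347.2] 438 pos [ 0.5791 -0.3078] size [0.0721 0.0832] ang 56.486695733070746
knob top [462.8 224.8] 403 pos [ 0.5578 -0.3066] size [0.0525 0.0462] ang 159.24767789848656
knob side [429.6 349.4] 617 pos [ 0.5547 -0.3231] size [0.0579 0.0492] ang 20.8486288548397
```

View pics/crop1.png

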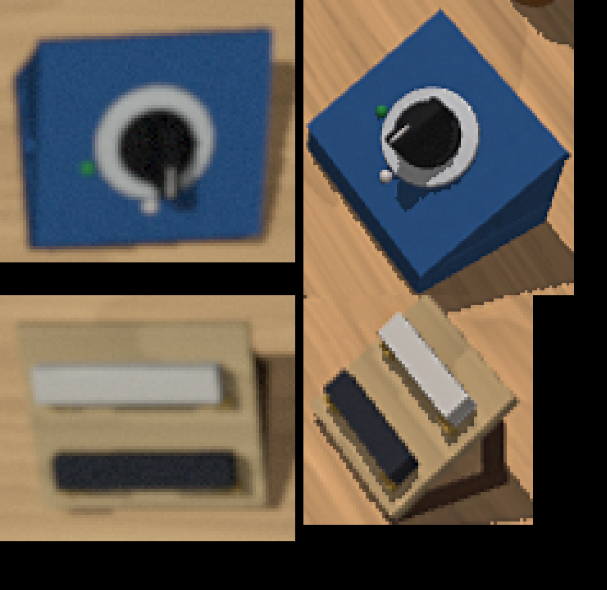

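```bash
cat >> h.py <<'E'
from scipy.spatial.transform import Rotation as Ro
np.set_printoptions(precision=4,suppress=True)
def down(yaw,tilt=0,xdeg=90):
    """tool z = forward-tilted down (tilt deg towards heading yaw); tool x at xdeg from heading"""
    t=np.radians(tilt);z=[np.sin(t),0,-np.cos(t)]
    x0=np.array([0,1.,0]);y0=np.cross(z,x0)
    B=Ro.from_matrix(np.array([x0,y0,z]).T)
    return Ro.from_euler("z",yaw,degrees=True)*B*Ro.from_euler("z",90-xdeg,degrees=True)
def plan(ways,hand,cur=None):
    """ways: (pos,R); prints rows, round numbers"""
    s=ctrl.get_state();p,R=(s["eef_pos"],Ro.from_quat(s["tcp_rot"])) if cur is None else cur
    for P,Q in ways:
        P=np.array(P);rv=(R.inv()*Q).as_rotvec(degrees=True)
        n=int(max(np.ceil(np.linalg.norm(P-p)/.048),np.ceil(np.linalg.norm(rv)/8.4),1))
        st=(P-p)/n
        for i in range(n):
            t=R.inv().apply(st)
            print("[%g,%g,%g,%g,%g,%g,%g]"%(*np.round(t,4),*np.round(rv/n,1),hand),end=",")
            R=R*Ro.from_rotvec(rv/n,degrees=True)
        p=P;R=Q;print(" #",n,P.round(3))
    return p,R
E
python3 - <<'E'
from h import *
T=cv2.imread("pics/top0.png")[:,:,::-1];S=cv2.imread("pics/side0.png")[:,:,::-1]
W=((0,0,150),(180,45,255));D=((0,0,0),(180,120,70))
print("triW",tri((157.2,196.9),(306,145.8)),"triD",tri((164.3,223.2),(290.3,165.3)))
print("topfaces",plane("top",(157.2,196.9),.0824),plane("top",(164.3,223.2),.0468))
for hi in(60,80,95,110):
    c,a,q=blobs(T,(340,262,410,310),(0,0,0),(180,140,hi))[0]
    c2,a2,q2=blobs(S,(290,298,358,352),(0,0,0),(180,140,hi))[0]
    print(hi,c,a,plane("top",c,.016)[:2],"box",np.mean([plane("top",x,.016)[:2] for x in q],0),q.round(0).tolist(),"|side",c2,a2,q2.round(0).tolist())
n=np.array([-np.sin(.611),0,np.cos(.611)]);n=Ro.from_euler("z",1.8,degrees=True).apply(n)
c=plane("top",(164.3,223.2),.0468)-.008*n
R=down(1.8,35);tcp=c-.006*n
print("dark_a",c,"tcp",tcp,R.as_matrix())
plan([(tcp+.09*n,R),(tcp,R)],-.2)
E
```

```text
triW [0.6064 0.337  0.0776] triD [0.5578 0.3292 0.0376]
topfaces [0.6042 0.3358 0.0824] [0.5548 0.3268 0.0468]
60 [375.7009 288.121 ] 438.0 [ 0.429  -0.1357] box [ 0.4289 -0.135 ] [[350.0, 295.0], [397.0, 273.0], [401.0, 281.0], [353.0, 303.0]] |side [322.9083 330.4934] 229.0 [[293.0, 324.0], [298.0, 313.0], [350.0, 335.0], [345.0, 347.0]]
80 [375.4133 288.2164] 513.0 [ 0.4288 -0.1351] box [ 0.4287 -0.1349] [[349.0, 295.0], [397.0, 272.0], [402.0, 281.0], [353.0, 304.0]] |side [323.2344 325.996 ] 751.0 [[295.0, 316.0], [303.0, 304.0], [351.0, 336.0], [343.0, 347.0]]
95 [375.3656 288.3172] 558.0 [ 0.4285 -0.135 ] box [ 0.4284 -0.1355] [[349.0, 295.0], [398.0, 272.0], [402.0, 282.0], [353.0, 305.0]] |side [323.7604 326.6646] 814.0 [[295.0, 316.0], [303.0, 304.0], [354.0, 338.0], [345.0, 350.0]]
110 [375.5042 288.2833] 593.0 [ 0.4286 -0.1353] box [ 0.4288 -0.1353] [[348.0, 295.0], [398.0, 272.0], [403.0, 282.0], [353.0, 305.0]] |side [323.7471 326.8915] 866.0 [[294.0, 317.0], [303.0, 304.0], [354.0, 337.0], [345.0, 350.0]]
dark_a [0.5594 0.3269 0.0402] tcp [0.5628 0.327  0.0353] [[-0.0314  0.8187  0.5733]
 [ 0.9995  0.0257  0.018 ]
 [ 0.      0.5736 -0.8192]]
[-0.0389,-0.0209,0.0121,-3.1,-2.1,6.8,-0.2],[-0.0407,-0.0168,0.0126,-3.1,-2.1,6.8,-0.2],[-0.0419,-0.0126,0.0134,-3.1,-2.1,6.8,-0.2],[-0.0427,-0.0083,0.0144,-3.1,-2.1,6.8,-0.2],[-0.0428,-0.004,0.0157,-3.1,-2.1,6.8,-0.2],[-0.0424,0.0002,0.0172,-3.1,-2.1,6.8,-0.2],[-0.0415,0.0043,0.0189,-3.1,-2.1,6.8,-0.2],[-0.04,0.0081,0.0207,-3.1,-2.1,6.8,-0.2],[-0.038,0.0116,0.0227,-3.1,-2.1,6.8,-0.2],[-0.0356,0.0147,0.0248,-3.1,-2.1,6.8,-0.2], # 10 [0.511 0.325 0.109]
[-0,0,0.045,0,0,0,-0.2],[-0,0,0.045,0,0,0,-0.2], # 2 [0.563 0.327 0.035]
```

Emit:
apply_moves --moves '[[[-0.039,-0.021,0.012,-3.1,-2.1,6.8,-0.2],[-0.041,-0.017,0.013,-3.1,-2.1,6.8,-0.2],[-0.042,-0.013,0.013,-3.1,-2.1,6.8,-0.2],[-0.043,-0.008,0.014,-3.1,-2.1,6.8,-0.2],[-0.043,-0.004,0.016,-3.1,-2.1,6.8,-0.2],[-0.042,0,0.017,-3.1,-2.1,6.8,-0.2],[-0.041,0.004,0.019,-3.1,-2.1,6.8,-0.2],[-0.04,0.008,0.02,-3.1,-2.1,6.8,-0.2],[-0.038,0.012,0.02,-3.1,-2.1,6.8,-0.2],[-0.035,0.015,0.02,-3.1,-2.1,6.8,-0.2],[0,0,0,0,0,0,-0.2]]]' --force 40

```text
time: 1.2
eef_pos: [0.5089, 0.3096, 0.1052]
tcp_rot: [0.677, 0.668, 0.226, 0.21]
contact_force: [0.0, 0.2, 0.2]
opening: 0.599
```

```bash
cat >> h.py <<'E'
Cs=np.array([.599,.010]);ys=2.7
def rackT(c,dn): 
    n=Ro.from_euler("z",1.8,degrees=True).apply([-np.sin(.6109),0,np.cos(.6109)]);return c+dn*n
DA=np.array([.5594,.3269,.0402]);WA=np.array([.6090,.336,.075]);RR=down(1.8,35)
def seat(x,y,z):
    v=Ro.from_euler("z",ys,degrees=True).apply([x,y,0]);return np.array([Cs[0]+v[0],Cs[1]+v[1],z])
def cur():
    s=ctrl.get_state();R=Ro.from_quat(s["tcp_rot"]);return s["eef_pos"],R
E
python3 - <<'E'
from h import *
p,R=cur();s=ctrl.get_state();print(s["time"],p,R.as_matrix(),s["opening"],s["qpos"])
plan([(rackT(DA,.034),RR),(rackT(DA,-.005),RR)],-.2)
E
```

```text
1.2 [0.5089 0.3096 0.1052] [[ 0.005   0.8103  0.586 ]
 [ 0.9997 -0.0189  0.0175]
 [ 0.0252  0.5857 -0.8102]] 0.5994998876907357 [ 0.485   0.0685  2.1803 -0.7084  0.4072  1.0871]
[0.008,0.0015,0.0243,0.4,0,-1.3,-0.2],[0.0079,0.0019,0.0243,0.4,0,-1.3,-0.2], # 2 [0.54  0.326 0.068]
[-0,0,0.039,0,0,0,-0.2], # 1 [0.562 0.327 0.036]
```

Emit:
apply_moves --moves '[[[0.008,0.0015,0.024,0.4,0,-1.3,-0.2],[0.008,0.002,0.024,0.4,0,-1.3,-0.2],[0,0,0,0,0,0,-0.2]]]'

```text
time: 1.5
eef_pos: [0.5402, 0.326, 0.0671]
tcp_rot: [0.663, 0.686, 0.215, 0.21]
contact_force: [-0.3, -0.2, 0.5]
opening: 0.598
```

```bash
python3 - <<'E'
from h import *
plan([(rackT(DA,-.005),RR)],-.2)
a=ctrl.read_camera("side")[90:210,230:390];b=ctrl.read_camera("top")[150:270,100:260]
cv2.imwrite("pics/c2.png",cv2.resize(np.hstack([a,b]),None,fx=2.5,fy=2.5,interpolation=3)[:,:,::-1])
E
```

```text
[0.0003,0.0003,0.0381,-0,0.1,0.2,-0.2], # 1 [0.562 0.327 0.036]
```

View pics/c2.png

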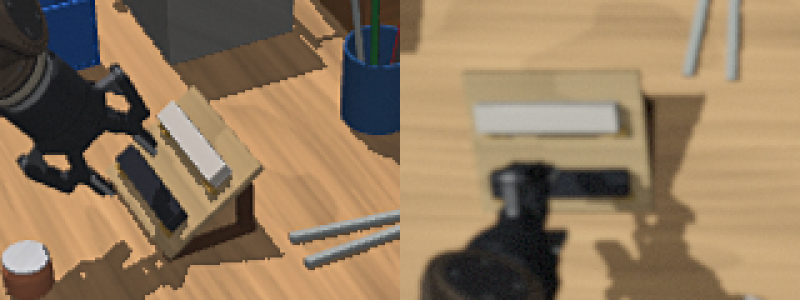

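The fingers straddle the dark bar in the side view, with the upper finger in the gap below the white bar. The offset in the top view is parallax from the finger's height. I'll descend and grip.

Emit:
apply_moves --moves '[[[0,0,0.02,0,0,0,-0.2],[0,0,0.018,0,0,0.2,-0.2],[0,0,0,0,0,0,0.6],[0,0,0,0,0,0,1],[0,0,0,0,0,0,1],[0,0,0,0,0,0,1],[0,0,0,0,0,0,1]]]' --force 40

```text
time: 2.3
eef_pos: [0.559, 0.3296, 0.0445]
tcp_rot: [0.662, 0.685, 0.22, 0.211]
contact_force: [-0.1, 0.2, -1.4]
opening: 0.259
```

Emit:
apply_moves --moves '[[[0,0,-0.02,0,0,0,1],[0,0,-0.03,0,0,0,1],[0,0,-0.03,0,0,0,1],[0,0,0,0,0,0,1]]]' --force 60

```text
time: 2.7
eef_pos: [0.5105, 0.3272, 0.1113]
tcp_rot: [0.663, 0.685, 0.219, 0.21]
contact_force: [-0.0, -0.1, -1.0]
opening: 0.248
```

```bash
python3 - <<'E'
from h import *
p,R=cur();print(p,R.as_matrix(),ctrl.get_state()["opening"])
a=ctrl.read_camera("side");cv2.imwrite("pics/s3.png",a[:,:,::-1]);a=a[70:190,210:350];b=ctrl.read_camera("top");cv2.imwrite("pics/t3.png",b[:,:,::-1]);b=b[150:270,100:240]
cv2.imwrite("pics/c3.png",cv2.resize(np.hstack([a,b]),None,fx=2.8,fy=2.8,interpolation=3)[:,:,::-1])
E
```

```text
[0.5105 0.3272 0.1113] [[-0.0336  0.8151  0.5784]
 [ 0.9994  0.0256  0.022 ]
 [ 0.0031  0.5788 -0.8155]] 0.24770194941445448
```

View pics/c3.png

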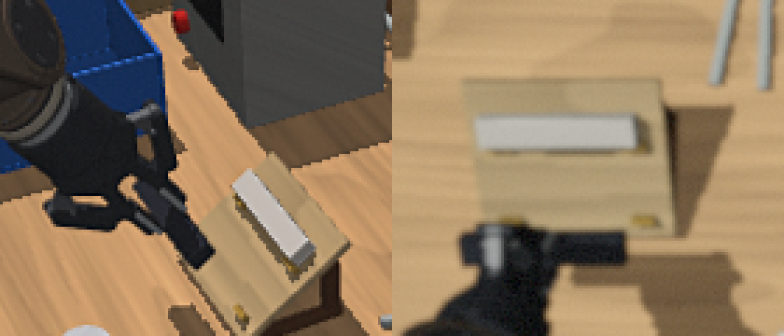

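Bar held, level and parallel to the jaws. I'll measure where it sits along the jaws, then plan the carry.

```bash
python3 - <<'E'
from h import *
p,R=cur()
b=cv2.imread("pics/t3.png")[:,:,::-1]
for u in(124.3,183.6):
  print(plane("top",(u,238),p[2]))
# expected bar centre in tool from grasp geometry
zb=.016
P=seat(-.04,0,0)
Rd=down(ys)
# TCP height: bar centre is dz below(above) tcp
c,a,q=blobs(b,(115,225,195,250),(0,0,0),(180,140,80))[0];print(c,a,q.tolist())
print(P)
w=plan([(np.array([.52,.25,.16]),RR),(P+[0,0,.12],Rd),],1)
E
```

```text
[0.5097 0.3883 0.1082]
[0.513  0.2673 0.1082]
[154.112  239.5929] 759.0 [[125.0, 230.0], [183.0, 230.0], [183.0, 249.0], [125.0, 249.0]]
[0.559  0.0081 0.    ]
[-0.0382,0.0179,-0.0191,0.1,-0,0,1],[-0.0382,0.0178,-0.0191,0.1,-0,0,1], # 2 [0.52 0.25 0.16]
[-0.0405,0.0005,0.0085,5.8,0,-0.1,1],[-0.0405,0.0012,0.0083,5.8,0,-0.1,1],[-0.0405,0.002,0.0082,5.8,0,-0.1,1],[-0.0405,0.0027,0.0079,5.8,0,-0.1,1],[-0.0405,0.0034,0.0075,5.8,0,-0.1,1],[-0.0406,0.004,0.0071,5.8,0,-0.1,1], # 6 [0.559 0.008 0.12 ]
```

Emit:
apply_moves --moves '[[[-0.038,0.018,-0.019,0,0,0,1],[-0.038,0.018,-0.019,0,0,0,1],[-0.04,0.001,0.009,5.8,0,-0.1,1],[-0.04,0.001,0.008,5.8,0,-0.1,1],[-0.04,0.002,0.008,5.8,0,-0.1,1],[-0.04,0.003,0.008,5.8,0,-0.1,1],[-0.04,0.004,0.007,5.8,0,-0.1,1],[-0.041,0.004,0.007,5.8,0,-0.1,1],[0,0,0,0,0,0,1]]]'

```text
time: 3.7
eef_pos: [0.5599, 0.003, 0.111]
tcp_rot: [0.693, 0.721, -0.008, -0.0]
contact_force: [0.0, 0.9, -0.3]
opening: 0.245
```

```bash
python3 - <<'E'
from h import *
s=ctrl.get_state();p,R=cur();print(s["time"],p,R.as_matrix(),s["qpos"])
P=seat(-.04,0,0);plan([(P+[0,0,.07],down(ys))],1)
a=ctrl.read_camera("side")[170:330,270:450];b=ctrl.read_camera("top")[150:310,240:420]
cv2.imwrite("pics/c4.png",cv2.resize(np.hstack([a,b]),None,fx=2.2,fy=2.2,interpolation=3)[:,:,::-1])
E
```

```text
3.7 [0.5599 0.003  0.111 ] [[-0.0408  0.9991 -0.0108]
 [ 0.9991  0.0407 -0.0108]
 [-0.0103 -0.0113 -0.9999]] [-0.1702  0.1724  1.9478 -0.0145  1.0303 -0.2034]
[0.0056,-0.0002,0.0409,-0.6,0.6,-0.4,1], # 1 [0.559 0.008 0.07 ]
```

View pics/c4.png

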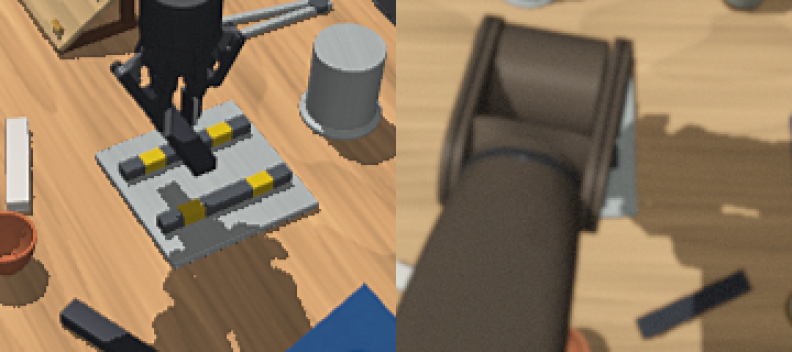

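Bar is level above the yellow bands at stand x=-40. Lowering it by feel.

Emit:
apply_moves --moves '[[[0.006,0,0.04,-0.6,0.6,-0.4,1],[0,0,0.02,0,0,0,1],[0,0,0.006,0,0,0,1],[0,0,0,0,0,0,1]]]'

```text
time: 4.2
eef_pos: [0.5555, 0.0164, 0.0417]
tcp_rot: [0.688, 0.726, 0.001, -0.001]
contact_force: [0.0, 0.0, -0.9]
opening: 0.247
```

Emit:
apply_moves --moves '[[[-0.008,0.004,0,0,0,0.3,1],[0,0,0,0,0,0,1],[0,0,0,0,0,0,1]]]'

```text
time: 4.5
eef_pos: [0.5615, 0.0092, 0.0443]
tcp_rot: [0.689, 0.725, 0.002, 0.001]
contact_force: [0.2, -0.1, -0.1]
opening: 0.245
```

```bash
python3 - <<'E'
from h import *
plan([(seat(-.04,0,.035),down(ys))],1)
s=ctrl.get_state();print(s["eef_pos"],s["dq"])
E
```

```text
[-0.001,-0.0025,0.0093,0.2,-0.1,0.2,1], # 1 [0.559 0.008 0.035]
[0.5615 0.0092 0.0443] [-0.0043 -0.0099 -0.0186 -0.0053 -0.0036 -0.0023]
```

Emit:
apply_moves --moves '[[[-0.001,-0.0025,0.005,0.2,0,0.2,1],[0,0,0.004,0,0,0,1],[0,0,0,0,0,0,1],[0,0,0,0,0,0,1]]]'

```text
time: 4.9
eef_pos: [0.5606, 0.0075, 0.0369]
tcp_rot: [0.691, 0.723, 0.002, 0.001]
contact_force: [0.6, -0.2, -0.4]
opening: 0.245
```

Emit:
apply_moves --moves '[[[0,-0.0015,0.003,0,0,0,1],[0,0,0,0,0,0,1],[0,0,0,0,0,0,1]]]'

```text
time: 5.2
eef_pos: [0.5616, 0.0074, 0.038]
tcp_rot: [0.691, 0.723, 0.003, 0.003]
contact_force: [0.4, 0.8, -1.6]
opening: 0.248
```

```bash
python3 - <<'E'
from h import *
plan([(seat(-.04,0,.030),down(ys))],1)
s=ctrl.get_state();print(s["eef_pos"],s["contact_force"],s["wrist_torque"])
a=ctrl.read_camera("side")[200:300,310:430]
cv2.imwrite("pics/c5.png",cv2.resize(a,None,fx=5,fy=5,interpolation=3)[:,:,::-1])
E
```

```text
[0.0008,-0.0026,0.0079,0.5,-0,-0.1,1], # 1 [0.559 0.008 0.03 ]
[0.5616 0.0074 0.038 ] [ 0.3908  0.8301 -1.5516] [-0.0279 -0.0499  0.0252]
```

View pics/c5.png

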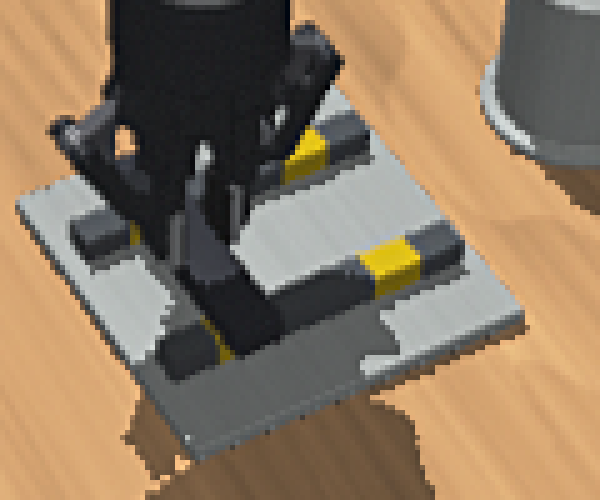

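Emit:
apply_moves --moves '[[[0,-0.0025,0.003,0.4,0,0,1],[0,0,0.003,0,0,0,1],[0,0,0,0,0,0,1]]]'

```text
time: 5.55
eef_pos: [0.5612, 0.0073, 0.0374]
tcp_rot: [0.691, 0.723, 0.001, 0.001]
contact_force: [0.1, 0.6, -1.6]
opening: 0.247
```

Emit:
apply_moves --moves '[[[0,0,0.004,0,0,0,1],[0,0,0,0,0,0,1]]]'

```text
time: 5.75
eef_pos: [0.5624, 0.0072, 0.0373]
tcp_rot: [0.69, 0.723, 0.001, 0.001]
contact_force: [0.4, -0.8, -1.1]
opening: 0.246
```

Height is steady at 37 mm under further pushes, so the bar is resting on the ribs. It sits about 3 mm too far in +x (a yellow sliver shows on its -x side). I'll lift slightly and shift it.

Emit:
apply_moves --moves '[[[0,0,-0.007,0,0,0,1],[0,-0.004,0,0,0,0,1],[0,0,0,0,0,0,1],[0,0,0,0,0,0,1]]]'

```text
time: 6.15
eef_pos: [0.5564, 0.0071, 0.0423]
tcp_rot: [0.69, 0.723, 0.0, -0.001]
contact_force: [-0.0, -0.1, -0.9]
opening: 0.244
```

```bash
python3 - <<'E'
from h import *
plan([(seat(-.04,0,.037),down(ys))],1)
E
```

```text
[0.0009,0.0027,0.0053,-0.1,-0.1,-0,1], # 1 [0.559 0.008 0.037]
```

Emit:
apply_moves --moves '[[[0.001,0.002,0.002,0,0,0,1],[0,0,0.003,0,0,0,1],[0,0,0.002,0,0,0,1],[0,0,0.001,0,0,0,1]]]'

```text
time: 6.55
eef_pos: [0.5583, 0.0083, 0.0369]
tcp_rot: [0.69, 0.724, -0.002, -0.003]
contact_force: [-3.0, -0.1, 4.7]
opening: 0.245
```

Seated: 4.7 N contact at the expected height. Now release.

Emit:
apply_moves --moves '[[[0,0,0,0,0,0,0.3],[0,0,0,0,0,0,0],[0,0,0,0,0,0,-0.2],[0,0,0,0,0,0,-0.2],[0,0,-0.02,0,0,0,-0.2],[0,0,-0.04,0,0,0,-0.2],[0,0,-0.04,0,0,0,-0.2],[0,0,0,0,0,0,-0.2]]]'

```text
time: 7.35
eef_pos: [0.5579, 0.0083, 0.1368]
tcp_rot: [0.69, 0.723, -0.003, -0.005]
contact_force: [-0.5, -0.6, 1.1]
opening: 0.6
```

```bash
python3 - <<'E'
from h import *
s=ctrl.get_state();print(s["time"],s["eef_pos"],s["opening"])
R=down(26.2);P=np.array([.4287,-.135,0])
plan([(P+[0,0,.10],R),(P+[0,0,.03],R)],-.2)
E
```

```text
7.35 [0.5579 0.0083 0.1368] 0.6001612846288211
[-0.0274,-0.0271,0.0076,-0.1,-0.1,-4.7,-0.2],[-0.0251,-0.0292,0.0075,-0.1,-0.1,-4.7,-0.2],[-0.0226,-0.0312,0.0075,-0.1,-0.1,-4.7,-0.2],[-0.02,-0.033,0.0075,-0.1,-0.1,-4.7,-0.2],[-0.0172,-0.0345,0.0074,-0.1,-0.1,-4.7,-0.2], # 5 [ 0.429 -0.135  0.1  ]
[0,0,0.035,0,0,0,-0.2],[0,0,0.035,0,0,0,-0.2], # 2 [ 0.429 -0.135  0.03 ]
```

Emit:
apply_moves --moves '[[[-0.027,-0.027,0.008,-0.1,-0.1,-4.7,-0.2],[-0.025,-0.029,0.008,-0.1,-0.1,-4.7,-0.2],[-0.023,-0.031,0.007,-0.1,-0.1,-4.7,-0.2],[-0.02,-0.033,0.007,-0.1,-0.1,-4.7,-0.2],[-0.017,-0.034,0.007,-0.1,-0.1,-4.7,-0.2],[0,0,0,0,0,0,-0.2],[0,0,0,0,0,0,-0.2]]]'

```text
time: 8.05
eef_pos: [0.4268, -0.1388, 0.0974]
tcp_rot: [0.52, 0.854, -0.001, 0.002]
contact_force: [-0.0, -0.2, -0.0]
opening: 0.601
```

```bash
python3 - <<'E'
from h import *
R=down(26.2);P=np.array([.4287,-.135,0])
plan([(P+[0,0,.05],R),(P+[0,0,.007],R)],-.2)
# check dark_a placing: top view, dark bar on stand
b=ctrl.read_camera("top");cv2.imwrite("pics/t6.png",b[:,:,::-1]);a=ctrl.read_camera("side");cv2.imwrite("pics/s6.png",a[:,:,::-1])
cv2.imwrite("pics/c6.png",cv2.resize(np.hstack([a[190:310,270:430],b[160:280,260:420]]),None,fx=2.5,fy=2.5,interpolation=3)[:,:,::-1])
E
```

```text
[0.0027,0.0033,0.0474,0.1,0.3,1.1,-0.2], # 1 [ 0.429 -0.135  0.05 ]
[0,0,0.043,0,0,0,-0.2], # 1 [ 0.429 -0.135  0.007]
```

View pics/c6.png

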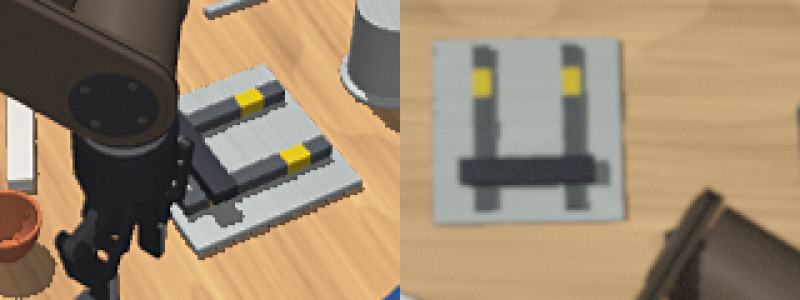

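dark_a lies flat across both ribs: its middle is at top px (311,228), and the ribs' middle column is 311.6. Going on to grip dark_b.

Emit:
apply_moves --moves '[[[0.003,0.003,0.047,0,0.3,1.1,-0.2],[0,0,0.025,0,0,0,-0.2],[0,0,0.016,0,0,0,-0.2],[0,0,0,0,0,0,-0.2],[0,0,0,0,0,0,-0.2]]]'

```text
time: 8.65
eef_pos: [0.4362, -0.1321, 0.01]
tcp_rot: [0.525, 0.851, 0.001, 0.005]
contact_force: [-0.2, 0.1, 1.4]
opening: 0.601
```

```bash
python3 - <<'E'
from h import *
b=cv2.imread("pics/t6.png")[:,:,::-1]
for hi in(45,55,65):
  for c,a,q in blobs(b,(278,218,344,238),(0,0,0),(180,140,hi))[:1]: print(hi,c,a,plane("top",c,.040),[plane("top",x,.04)[:2].round(3) for x in q])
print(seat(-.04,0,.04))
R=down(26.2);P=np.array([.4287,-.135,0])
s=ctrl.get_state();print(s["time"],s["eef_pos"],s["contact_force"]);plan([(P+[0,0,.007],R)],-.2)
E
```

```text
65 [314.6528 228.5795] 409.0 [0.5531 0.0009 0.04  ] [array([0.561, 0.064]), array([ 0.567, -0.045]), array([ 0.545, -0.046]), array([0.539, 0.063])]
[0.559  0.0081 0.04  ]
8.65 [ 0.4362 -0.1321  0.01  ] [-0.2123  0.0784  1.4151]
[0.0008,-0.008,0.0029,0.4,0.4,0.4,-0.2], # 1 [ 0.429 -0.135  0.007]
```

Emit:
apply_moves --moves '[[[0.001,-0.008,0.002,0.3,0.3,0.4,-0.2],[0,0,0,0,0,0,0.4],[0,0,0,0,0,0,1],[0,0,0,0,0,0,1],[0,0,0,0,0,0,1],[0,0,0,0,0,0,1]]]'

```text
time: 9.25
eef_pos: [0.4314, -0.136, 0.0119]
tcp_rot: [0.528, 0.849, 0.001, 0.005]
contact_force: [-0.5, -0.2, -1.2]
opening: 0.257
```

Emit:
apply_moves --moves '[[[0,0,-0.02,0,0,0,1],[0,0,-0.04,0,0,0,1],[0,0,-0.04,0,0,0,1],[0,0,0,0,0,0,1]]]' --force 60

```text
time: 9.65
eef_pos: [0.4287, -0.1349, 0.1133]
tcp_rot: [0.528, 0.849, 0.001, 0.002]
contact_force: [1.3, -0.4, 0.5]
opening: 0.256
```

```bash
python3 - <<'E'
from h import *
s=ctrl.get_state();print(s["time"],s["eef_pos"],s["opening"])
plan([(seat(.04,-.001,.09),down(ys))],1)
E
```

```text
9.65 [ 0.4287 -0.1349  0.1133] 0.2562796627272008
[0.0063,0.0422,0.004,0,0,3.9,1],[0.0092,0.0416,0.004,0,0,3.9,1],[0.012,0.0409,0.004,0,0,3.9,1],[0.0148,0.04,0.0039,0,0,3.9,1],[0.0175,0.0389,0.0039,0,0,3.9,1],[0.0201,0.0376,0.0039,0,0,3.9,1], # 6 [0.639 0.011 0.09 ]
```

Emit:
apply_moves --moves '[[[0.006,0.042,0.004,0,0,3.9,1],[0.009,0.042,0.004,0,0,3.9,1],[0.012,0.041,0.004,0,0,3.9,1],[0.015,0.04,0.004,0,0,3.9,1],[0.018,0.039,0.004,0,0,3.9,1],[0.02,0.037,0.004,0,0,3.9,1],[0,0,0,0,0,0,1],[0,0,0,0,0,0,1],[0,0,0,0,0,0,1]]]'

```text
time: 10.55
eef_pos: [0.643, 0.0148, 0.079]
tcp_rot: [0.697, 0.717, -0.003, -0.001]
contact_force: [0.5, 0.3, -0.0]
opening: 0.254
```

```bash
python3 - <<'E'
from h import *
s=ctrl.get_state();print(s["time"],s["eef_pos"],s["opening"])
plan([(seat(.04,-.001,.047),down(ys))],1)
E
```

```text
10.55 [0.643  0.0148 0.079 ] 0.2539186460424949
[-0.0037,-0.0039,0.032,-0.3,0.1,-1.1,1], # 1 [0.639 0.011 0.047]
```

Emit:
apply_moves --moves '[[[-0.004,-0.004,0.016,-0.3,0.1,-1.1,1],[0,0,0.014,0,0,0,1],[0,0,0,0,0,0,1],[0,0,0,0,0,0,1]]]'

```text
time: 10.95
eef_pos: [0.636, 0.008, 0.0479]
tcp_rot: [0.691, 0.723, -0.001, -0.0]
contact_force: [-0.0, -0.3, -1.1]
opening: 0.251
```

```bash
python3 - <<'E'
from h import *
s=ctrl.get_state();print(s["time"],s["eef_pos"],s["opening"])
plan([(seat(.04,-.001,.037),down(ys))],1)
E
```

```text
10.95 [0.636  0.008  0.0479] 0.2512866934581092
[0.0028,0.0031,0.0109,-0.1,0,-0.1,1], # 1 [0.639 0.011 0.037]
```

Emit:
apply_moves --moves '[[[0.002,0.002,0.004,0,0,0,1],[0,0,0.004,0,0,0,1],[0,0,0.002,0,0,0,1],[0,0,0.001,0,0,0,1]]]'

```text
time: 11.35
eef_pos: [0.6393, 0.0098, 0.0382]
tcp_rot: [0.691, 0.722, 0.0, 0.001]
contact_force: [0.9, 0.7, -0.5]
opening: 0.256
```

Emit:
apply_moves --moves '[[[0,0,0.002,0,0,0,1],[0,0,0.002,0,0,0,1]]]'

```text
time: 11.55
eef_pos: [0.6398, 0.0099, 0.0347]
tcp_rot: [0.691, 0.723, 0.001, 0.001]
contact_force: [-4.6, 0.8, 8.9]
opening: 0.254
```

Emit:
apply_moves --moves '[[[0,0,0,0,0,0,0.3],[0,0,0,0,0,0,0],[0,0,0,0,0,0,-0.2],[0,0,0,0,0,0,-0.2],[0,0,-0.02,0,0,0,-0.2],[0,0,-0.04,0,0,0,-0.2],[0,0,-0.04,0,0,0,-0.2],[0,0,0,0,0,0,-0.2]]]'

```text
time: 12.35
eef_pos: [0.6388, 0.0101, 0.1363]
tcp_rot: [0.691, 0.722, -0.0, 0.0]
contact_force: [0.8, -0.7, 0.0]
opening: 0.597
```

```bash
python3 - <<'E'
from h import *
s=ctrl.get_state();print(s["time"],s["eef_pos"],s["opening"])
R=down(-22.3);P=np.array([.433,.1143,0])
plan([(P+[0,0,.09],R)],-.2)
E
```

```text
12.35 [0.6388 0.0101 0.1363] 0.597167597858514
[0.0226,-0.0402,0.0093,-0,0,5,-0.2],[0.0191,-0.042,0.0093,-0,0,5,-0.2],[0.0154,-0.0435,0.0093,-0,0,5,-0.2],[0.0115,-0.0447,0.0093,-0,0,5,-0.2],[0.0076,-0.0455,0.0093,-0,0,5,-0.2], # 5 [0.433 0.114 0.09 ]
```

Emit:
apply_moves --moves '[[[0.023,-0.04,0.009,0,0,5,-0.2],[0.019,-0.042,0.009,0,0,5,-0.2],[0.015,-0.043,0.009,0,0,5,-0.2],[0.012,-0.045,0.009,0,0,5,-0.2],[0.008,-0.045,0.009,0,0,5,-0.2],[0,0,0,0,0,0,-0.2],[0,0,0,0,0,0,-0.2],[0,0,0,0,0,0,-0.2]]]'

```text
time: 13.15
eef_pos: [0.427, 0.1181, 0.0857]
tcp_rot: [0.837, 0.548, -0.0, 0.001]
contact_force: [-0.0, -0.0, -0.0]
opening: 0.603
```

```bash
python3 - <<'E'
from h import *
s=ctrl.get_state();print(s["time"],s["eef_pos"],s["opening"])
R=down(-22.3);P=np.array([.433,.1143,0])
plan([(P+[0,0,.03],R)],-.2)
b=ctrl.read_camera("top");cv2.imwrite("pics/t7.png",b[:,:,::-1]);a=ctrl.read_camera("side");cv2.imwrite("pics/s7.png",a[:,:,::-1])
cv2.imwrite("pics/c7.png",cv2.resize(np.hstack([a[190:310,270:430],b[160:280,260:420]]),None,fx=2.5,fy=2.5,interpolation=3)[:,:,::-1])
E
```

```text
13.15 [0.427  0.1181 0.0857] 0.6028042727571816
[-0.0005,0.0035,0.0278,0,0,-0.6,-0.2],[-0.0006,0.0035,0.0278,0,0,-0.6,-0.2], # 2 [0.433 0.114 0.03 ]
```

View pics/c7.png

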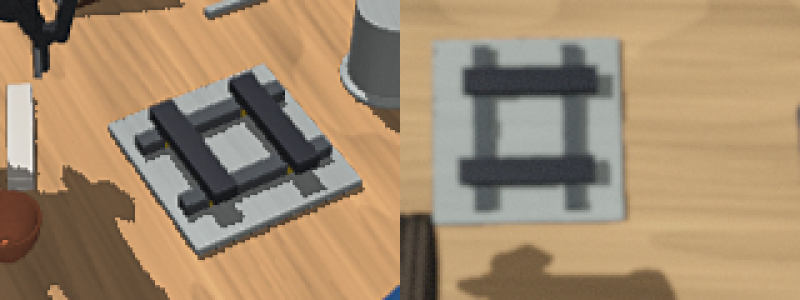

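Both dark bars lie flat across both ribs over the bands. I'll check the centring numerically from edge profiles while carrying on.

Emit:
apply_moves --moves '[[[0,0.003,0.028,0,0,-0.6,-0.2],[0,0.002,0.027,0,0,-0.5,-0.2],[0,0,0.01,0,0,0,-0.2],[0,0,0,0,0,0,-0.2],[0,0,0,0,0,0,-0.2]]]'

```text
time: 13.75
eef_pos: [0.4427, 0.1136, 0.0239]
tcp_rot: [0.833, 0.554, 0.005, 0.004]
contact_force: [-0.0, 0.8, 0.9]
opening: 0.598
```

```bash
python3 - <<'E'
from h import *
g=cv2.GaussianBlur(cv2.cvtColor(cv2.imread("pics/t7.png"),cv2.COLOR_BGR2GRAY),(3,3),0).astype(float)
def cross(a,off,lev):
    a=a-lev;i=np.where(np.sign(a[:-1])!=np.sign(a[1:]))[0];return [round(off+k+a[k]/(a[k]-a[k+1]),1) for k in i]
for r in(191,192,193,226,227,228,229): print("row",r,cross(g[r,275:348],275,100))
for c in(311,312): print("col",c,cross(g[178:248,c],178,100))
for r in(205,210,215): print("rib row",r,cross(g[r,280:345],280,115))
s=ctrl.get_state();R=down(-22.3);P=np.array([.433,.1143,0])
print(s["time"],s["eef_pos"],s["contact_force"]);plan([(P+[0,0,.01],R)],-.2)
E
```

```text
row 191 [np.float64(285.1), np.float64(340.3)]
row 192 [np.float64(285.2), np.float64(342.0), np.float64(342.0)]
row 193 [np.float64(285.2), np.float64(342.0), np.float64(342.0)]
row 226 [np.float64(283.6), np.float64(339.2)]
row 227 [np.float64(283.7), np.float64(339.4)]
row 228 [np.float64(283.7), np.float64(339.5)]
row 229 [np.float64(283.7), np.float64(339.7)]
col 311 [np.float64(186.4), np.float64(198.0), np.float64(198.0), np.float64(222.7), np.float64(234.0), np.float64(234.0)]
col 312 [np.float64(186.4), np.float64(198.0), np.float64(222.6), np.float64(234.0), np.float64(234.0)]
rib row 205 [np.float64(289.6), np.float64(297.6), np.float64(325.6), np.float64(333.6)]
rib row 210 [np.float64(289.7), np.float64(298.6), np.float64(325.5), np.float64(333.6)]
rib row 215 [np.float64(289.8), np.float64(298.0), np.float64(325.6), np.float64(333.5)]
13.75 [0.4427 0.1136 0.0239] [-0.0115  0.8465  0.9392]
[-0.0032,-0.0094,0.0138,0.7,-0.2,-0.4,-0.2], # 1 [0.433 0.114 0.01 ]
```

```bash
python3 - <<'E'
from h import *
S=cv2.imread("pics/s7.png")[:,:,::-1]
for nm,Q in(("near",[(150,105),(172,100),(238,188),(215,195)]),("far",[(232,77),(250,72),(318,160),(297,168)])):
    e=[plane("side",(x/2.5+270,y/2.5+190),.04)[:2] for x,y in Q];print(nm,np.mean(e,0),np.round(e,3).tolist())
print("side band mids: low",(.5618+.558)/2,(-.033+.0471)/2,"high",(.6416+.6382)/2,(-.0293+.0506)/2)
for nm,u,v in(("far",312.8,191.2),("near",311.5,227.4)): print("top",nm,plane("top",(u,v),.04))
print("top band mids: low",(.5563+.5606)/2,(.0488-.0305)/2,"high",(.6365+.6402)/2,(.0525-.0266)/2)
b=cv2.imread("pics/t7.png")[178:246,272:350];a=S[222:282,310:404,::-1]
cv2.imwrite("pics/c8.png",np.vstack([cv2.resize(a,(752,480),interpolation=3)[:290*2],])) 
E
```

```text
near [0.5587 0.0093] [[0.546, 0.071], [0.567, 0.068], [0.571, -0.052], [0.55, -0.05]]
far [0.639  0.0079] [[0.63, 0.07], [0.648, 0.069], [0.65, -0.054], [0.628, -0.054]]
side band mids: low 0.5599000000000001 0.007050000000000001 high 0.6398999999999999 0.01065
top far [0.6369 0.0073 0.04  ]
top near [0.5555 0.0078 0.04  ]
top band mids: low 0.55845 0.009150000000000002 high 0.63835 0.01295
```

View pics/c8.png

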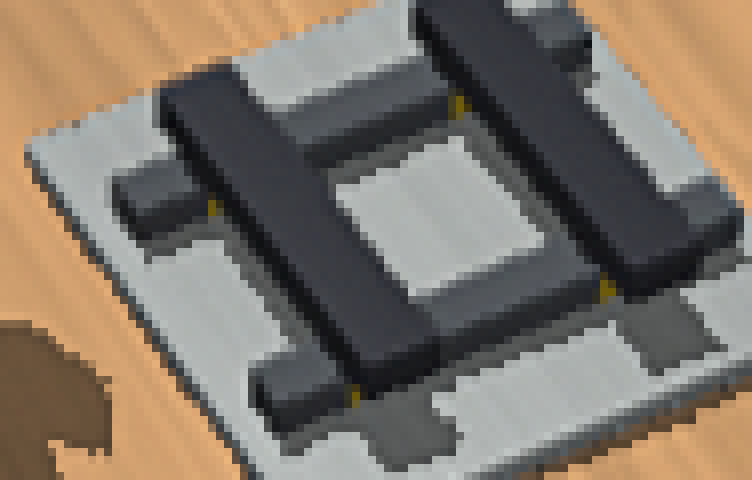

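The side and top views agree that dark_a is within about 2 mm. dark_b sits 3–5 mm too far in -y, so I'll regrip and shift it before anything is laid on top.

Emit:
apply_moves --moves '[[[0,0,-0.045,0,0,0,-0.2],[0,0,-0.045,0,0,0,-0.2],[0,0,0,0,0,0,-0.2]]]'

```text
time: 14.05
eef_pos: [0.4423, 0.1135, 0.1176]
tcp_rot: [0.833, 0.553, 0.004, 0.004]
contact_force: [-0.2, 0.6, 0.3]
opening: 0.603
```

```bash
python3 - <<'E'
from h import *
print(cur()[0]);plan([(seat(.04,-.001,.095),down(ys))],-.2)
E
```

```text
[0.4423 0.1135 0.1176]
[-0.0037,0.0442,0.005,0.1,-0,-5.1,-0.2],[-0.0076,0.0437,0.0049,0.1,-0,-5.1,-0.2],[-0.0114,0.0428,0.0048,0.1,-0,-5.1,-0.2],[-0.0152,0.0417,0.0047,0.1,-0,-5.1,-0.2],[-0.0189,0.0402,0.0046,0.1,-0,-5.1,-0.2], # 5 [0.639 0.011 0.095]
```

Emit:
apply_moves --moves '[[[-0.004,0.044,0.005,0,0,-5.1,-0.2],[-0.008,0.044,0.005,0,0,-5.1,-0.2],[-0.011,0.043,0.005,0,0,-5.1,-0.2],[-0.015,0.042,0.005,0,0,-5.1,-0.2],[-0.019,0.04,0.005,0,0,-5.1,-0.2],[0,0,0,0,0,0,-0.2],[0,0,0,0,0,0,-0.2],[0,0,0,0,0,0,-0.2]]]'

```text
time: 14.85
eef_pos: [0.6493, 0.0084, 0.1006]
tcp_rot: [0.683, 0.73, 0.007, 0.009]
contact_force: [0.4, 0.8, -0.6]
opening: 0.602
```

```bash
python3 - <<'E'
from h import *
print(cur()[0]);plan([(seat(.04,-.001,.037),down(ys))],-.2)
E
```

```text
[0.6493 0.0084 0.1006]
[0.0017,-0.0058,0.0317,0.7,0.1,0.6,-0.2],[0.0016,-0.0054,0.0317,0.7,0.1,0.6,-0.2], # 2 [0.639 0.011 0.037]
```

Emit:
apply_moves --moves '[[[0.001,-0.005,0.03,0.7,0.1,0.6,-0.2],[0.001,-0.004,0.028,0.7,0.1,0.6,-0.2],[0,0,0.003,0,0,0,-0.2],[0,0,0,0,0,0,0.3],[0,0,0,0,0,0,0.8],[0,0,0,0,0,0,1],[0,0,0,0,0,0,1],[0,0,0,0,0,0,1]]]' --force 40

```text
time: 15.65
eef_pos: [0.6417, 0.0132, 0.0482]
tcp_rot: [0.69, 0.724, 0.003, 0.005]
contact_force: [0.1, 0.4, 0.1]
opening: -0.0
```

The jaws closed above the bar without touching it. Reopening, then going deeper.

Emit:
apply_moves --moves '[[[0,0,0,0,0,0,-0.2],[0,0,0,0,0,0,-0.2],[0,0,0,0,0,0,-0.2],[0,-0.002,0.008,0,0,0,-0.2],[0,0,0.008,0,0,0,-0.2],[0,0,0.002,0,0,0,-0.2]]]'

```text
time: 16.25
eef_pos: [0.6407, 0.0127, 0.0301]
tcp_rot: [0.69, 0.724, 0.004, 0.006]
contact_force: [-0.3, 0.2, 0.5]
opening: 0.597
```

Emit:
apply_moves --moves '[[[0,-0.001,0,0.5,0,0,0.2],[0,0,0,0,0,0,0.6],[0,0,0,0,0,0,1],[0,0,0,0,0,0,1],[0,0,0,0,0,0,1]]]'

```text
time: 16.75
eef_pos: [0.6391, 0.0127, 0.0287]
tcp_rot: [0.69, 0.724, 0.0, 0.001]
contact_force: [0.3, 0.5, -1.5]
opening: 0.268
```

Emit:
apply_moves --moves '[[[0,0,-0.007,0,0,0,1],[0.004,0,0,0,0,0,1],[0,0,0,0,0,0,1],[0,0,0,0,0,0,1]]]' --force 50

```text
time: 17.15
eef_pos: [0.6387, 0.0171, 0.0365]
tcp_rot: [0.69, 0.724, 0.0, 0.001]
contact_force: [0.1, -0.5, -1.6]
opening: 0.267
```

Emit:
apply_moves --moves '[[[0,0.001,0.003,0,0,0,1],[0,0,0.003,0,0,0,1],[0,0,0.002,0,0,0,1],[0,0,0.001,0,0,0,1]]]'

```text
time: 17.55
eef_pos: [0.6399, 0.0173, 0.0288]
tcp_rot: [0.69, 0.724, -0.0, 0.001]
contact_force: [-3.9, 0.9, 9.5]
opening: 0.26
```

Seated (9.5 N). Release and go to white_b.

Emit:
apply_moves --moves '[[[0,0,0,0,0,0,0.3],[0,0,0,0,0,0,0],[0,0,0,0,0,0,-0.2],[0,0,0,0,0,0,-0.2],[0,0,-0.02,0,0,0,-0.2],[0,0,-0.04,0,0,0,-0.2],[0,0,-0.04,0,0,0,-0.2],[0,0,0,0,0,0,-0.2]]]'

```text
time: 18.35
eef_pos: [0.6384, 0.0173, 0.1283]
tcp_rot: [0.69, 0.724, -0.002, -0.002]
contact_force: [1.5, 0.5, 1.0]
opening: 0.604
```

```bash
python3 - <<'E'
from h import *
print(cur()[0]);plan([([.433,.1143,.085],down(-22.3))],-.2)
E
```

```text
[0.6384 0.0173 0.1283]
[0.0213,-0.0401,0.0089,-0.1,0,5,-0.2],[0.0177,-0.0418,0.0088,-0.1,0,5,-0.2],[0.014,-0.0432,0.0088,-0.1,0,5,-0.2],[0.0102,-0.0442,0.0087,-0.1,0,5,-0.2],[0.0063,-0.045,0.0087,-0.1,0,5,-0.2], # 5 [0.433 0.114 0.085]
```

Emit:
apply_moves --moves '[[[0.021,-0.04,0.006,0,0,5,-0.2],[0.018,-0.042,0.006,0,0,5,-0.2],[0.014,-0.043,0.01,0,0,5,-0.2],[0.01,-0.044,0.01,0,0,5,-0.2],[0.005,-0.04,0.01,0,0,4.5,-0.2],[0,0,0,0,0,0,-0.2],[0,0,0,0,0,0,-0.2],[0,0,0,0,0,0,-0.2]]]'

```text
time: 19.15
eef_pos: [0.4299, 0.114, 0.0807]
tcp_rot: [0.833, 0.553, -0.003, -0.001]
contact_force: [0.8, -0.1, -0.2]
opening: 0.604
```

```bash
python3 - <<'E'
from h import *
print(cur()[0]);plan([([.433,.1143,.03],down(-22.3)),([.433,.1143,.006],down(-22.3))],-.2)
b=ctrl.read_camera("top");a=ctrl.read_camera("side");cv2.imwrite("pics/t9.png",b[:,:,::-1]);cv2.imwrite("pics/s9.png",a[:,:,::-1])
g=cv2.GaussianBlur(cv2.cvtColor(b,cv2.COLOR_RGB2GRAY),(3,3),0).astype(float)
def cross(a,off,lev):
    a=a-lev;i=np.where(np.sign(a[:-1])!=np.sign(a[1:]))[0];return [float(round(off+k+a[k]/(a[k]-a[k+1]),1)) for k in i]
for r in(191,192,228): print("row",r,cross(g[r,275:348],275,100))
for c in(311,312): print("col",c,cross(g[178:248,c],178,100))
E
```

```text
[0.4299 0.114  0.0807]
[0.0009,0.0015,0.0253,-0.2,0.1,-0.3,-0.2],[0.0008,0.0015,0.0253,-0.2,0.1,-0.3,-0.2], # 2 [0.433 0.114 0.03 ]
[0,0,0.024,0,0,0,-0.2], # 1 [0.433 0.114 0.006]
row 191 [283.2, 338.2]
row 192 [283.2, 340.2]
row 228 [283.7, 339.5]
col 311 [186.4, 197.9, 222.7, 234.0, 234.0]
col 312 [186.3, 197.9, 222.6, 234.0, 234.0]
```

Emit:
apply_moves --moves '[[[0.001,0.001,0.025,0,0,-0.3,-0.2],[0,0.001,0.025,0,0,-0.3,-0.2],[0,0,0.016,0,0,0,-0.2],[0,0,0.008,0,0,0,-0.2],[0,0,0,0,0,0,-0.2]]]'

```text
time: 19.75
eef_pos: [0.443, 0.1116, 0.0089]
tcp_rot: [0.831, 0.556, 0.002, 0.003]
contact_force: [-0.1, 0.1, 0.6]
opening: 0.601
```

```bash
python3 - <<'E'
from h import *
print(cur()[0]);plan([([.433,.1143,.005],down(-22.3))],-.2)
E
```

```text
[0.443  0.1116 0.0089]
[-0.0014,-0.0103,0.0038,0.4,-0.1,-0.2,-0.2], # 1 [0.433 0.114 0.005]
```

Emit:
apply_moves --moves '[[[-0.001,-0.008,0.003,0.4,0,-0.2,-0.2],[0,0,0.001,0,0,0,0.2],[0,0,0,0,0,0,0.6],[0,0,0,0,0,0,1],[0,0,0,0,0,0,1],[0,0,0,0,0,0,1]]]' --force 50

```text
time: 20.35
eef_pos: [0.4376, 0.1139, 0.0077]
tcp_rot: [0.83, 0.557, 0.003, 0.001]
contact_force: [0.0, -0.3, -1.1]
opening: 0.264
```

Emit:
apply_moves --moves '[[[0,0,-0.02,0,0,0,1],[0,0,-0.04,0,0,0,1],[0,0,-0.045,0,0,0,1],[0,0,0,0,0,0,1]]]' --force 60

```text
time: 20.75
eef_pos: [0.4351, 0.1136, 0.1144]
tcp_rot: [0.83, 0.557, 0.001, -0.0]
contact_force: [1.4, -0.5, -1.0]
opening: 0.258
```

```bash
python3 - <<'E'
from h import *
print(cur()[0]);plan([(seat(.001,-.04,.105),down(ys,0,0))],1);print(down(ys,0,0).as_matrix(),seat(.001,-.04,0),seat(.001,.04,0))
E
```

```text
[0.4351 0.1136 0.1144]
[-0.0087,0.0261,0.0012,-0,-0,8.1,1],[-0.0049,0.0271,0.0012,-0,-0,8.1,1],[-0.001,0.0275,0.0012,-0,-0,8.1,1],[0.0029,0.0274,0.0012,-0,-0,8.1,1],[0.0067,0.0267,0.0012,-0,-0,8.1,1],[0.0104,0.0255,0.0012,-0,-0,8.1,1],[0.0139,0.0237,0.0012,-0,-0,8.1,1],[0.0171,0.0215,0.0012,-0,-0,8.1,1], # 8 [ 0.602 -0.03   0.105]
[[ 0.9989  0.0471  0.    ]
 [ 0.0471 -0.9989  0.    ]
 [ 0.      0.     -1.    ]] [ 0.6019 -0.0299  0.    ] [0.5981 0.05   0.    ]
```

Emit:
apply_moves --moves '[[[-0.009,0.026,0.001,0,0,8.1,1],[-0.005,0.027,0.001,0,0,8.1,1],[-0.001,0.028,0.001,0,0,8.1,1],[0.003,0.028,0.001,0,0,8.1,1],[0.007,0.027,0.001,0,0,8.1,1],[0.01,0.026,0.001,0,0,8.1,1],[0.014,0.024,0.001,0,0,8.1,1],[0.017,0.022,0.001,0,0,8.1,1],[0,0,0,0,0,0,1],[0,0,0,0,0,0,1],[0,0,0,0,0,0,1]]]'

```text
time: 21.85
eef_pos: [0.601, -0.0391, 0.0963]
tcp_rot: [1.0, 0.004, -0.005, -0.002]
contact_force: [-0.1, 0.2, -1.1]
opening: 0.261
```

```bash
python3 - <<'E'
from h import *
s=ctrl.get_state();print(s["time"],s["eef_pos"],s["qpos"]);plan([(seat(.001,-.04,.060),down(ys,0,0))],1)
b=ctrl.read_camera("top");a=ctrl.read_camera("side");cv2.imwrite("pics/t10.png",b[:,:,::-1]);cv2.imwrite("pics/s10.png",a[:,:,::-1])
for n,im,bx in(("top",b,(270,150,370,260)),("side",a,(300,190,430,300))):
  for c,ar,q in blobs(im,bx,(0,0,165),(180,35,255),40)[:3]: print(n,c,ar,q.round(0).tolist())
E
```

```text
21.85 [ 0.601  -0.0391  0.0963] [-0.2341  0.2779  1.8511  0.0024  1.0228  1.3279]
[0.0013,-0.009,0.0363,-0.3,0.5,-2.3,1], # 1 [ 0.602 -0.03   0.06 ]
top [279.1124 204.7647] 765.0 [[273.0, 176.0], [295.0, 176.0], [295.0, 243.0], [273.0, 243.0]]
side [336.2609 262.1478] 575.0 [[310.0, 242.0], [325.0, 230.0], [365.0, 279.0], [350.0, 291.0]]
side [388.9868 265.124 ] 379.0 [[363.0, 269.0], [406.0, 247.0], [413.0, 261.0], [369.0, 283.0]]
side [360.5027 240.9672] 183.0 [[348.0, 240.0], [370.0, 234.0], [372.0, 242.0], [351.0, 249.0]]
```

Emit:
apply_moves --moves '[[[0.001,-0.008,0.015,-0.3,0.5,-2.3,1],[0,0,0.015,0,0,0,1],[0,0,0.004,0,0,0,1],[0,0,0,0,0,0,1],[0,0,0,0,0,0,1]]]'

```text
time: 22.45
eef_pos: [0.6003, -0.0287, 0.0617]
tcp_rot: [1.0, 0.026, -0.0, 0.0]
contact_force: [1.3, -0.7, -1.6]
opening: 0.26
```

```bash
python3 - <<'E'
from h import *
s=ctrl.get_state();print(s["time"],s["eef_pos"]);plan([(seat(.001,-.04,.048),down(ys,0,0))],1)
E
```

```text
22.45 [ 0.6003 -0.0287  0.0617]
[0.0015,0.0013,0.0137,0,0,0.3,1], # 1 [ 0.602 -0.03   0.048]
```

Emit:
apply_moves --moves '[[[0.001,0.001,0.006,0,0,0.3,1],[0,0,0.004,0,0,0,1],[0,0,0,0,0,0,1],[0,0,0.002,0,0,0,1]]]'

```text
time: 22.85
eef_pos: [0.6028, -0.0305, 0.0506]
tcp_rot: [1.0, 0.023, 0.001, 0.001]
contact_force: [-0.2, -0.1, -1.0]
opening: 0.255
```

Emit:
apply_moves --moves '[[[0,0,0.002,0,0,0,1],[0,0,0.002,0,0,0,1],[0,0,0.001,0,0,0,1]]]'

```text
time: 23.15
eef_pos: [0.6031, -0.0307, 0.0468]
tcp_rot: [1.0, 0.023, 0.001, 0.001]
contact_force: [-4.3, 1.2, 9.0]
opening: 0.258
```

Emit:
apply_moves --moves '[[[0,0,0,0,0,0,0.3],[0,0,0,0,0,0,0],[0,0,0,0,0,0,-0.2],[0,0,0,0,0,0,-0.2],[0,0,-0.02,0,0,0,-0.2],[0,0,-0.04,0,0,0,-0.2],[0,0,-0.045,0,0,0,-0.2],[0,0,0,0,0,0,-0.2]]]'

```text
time: 23.95
eef_pos: [0.6023, -0.0304, 0.1534]
tcp_rot: [1.0, 0.023, -0.0, 0.0]
contact_force: [1.8, -0.2, -0.2]
opening: 0.597
```

```bash
python3 - <<'E'
from h import *
print(cur()[0]);plan([(rackT(WA,.085),RR)],-.2)
E
```

```text
[ 0.6023 -0.0304  0.1534]
[-0.0021,-0.0305,0.0007,-2.3,2.3,-7.2,-0.2],[0.0017,-0.0306,-0.0005,-2.3,2.3,-7.2,-0.2],[0.0056,-0.0301,-0.0016,-2.3,2.3,-7.2,-0.2],[0.0093,-0.029,-0.0025,-2.3,2.3,-7.2,-0.2],[0.013,-0.0275,-0.0032,-2.3,2.3,-7.2,-0.2],[0.0165,-0.0255,-0.0037,-2.3,2.3,-7.2,-0.2],[0.0197,-0.0231,-0.0039,-2.3,2.3,-7.2,-0.2],[0.0226,-0.0203,-0.004,-2.3,2.3,-7.2,-0.2],[0.0251,-0.0172,-0.0038,-2.3,2.3,-7.2,-0.2],[0.0271,-0.0138,-0.0033,-2.3,2.3,-7.2,-0.2],[0.0288,-0.0101,-0.0027,-2.3,2.3,-7.2,-0.2],[0.0299,-0.0063,-0.0019,-2.3,2.3,-7.2,-0.2], # 12 [0.56  0.334 0.145]
```

Emit:
apply_moves --moves '[[[-0.002,-0.03,0.001,-2.3,2.3,-7.2,-0.2],[0.002,-0.031,0,-2.3,2.3,-7.2,-0.2],[0.006,-0.03,-0.002,-2.3,2.3,-7.2,-0.2],[0.009,-0.029,-0.002,-2.3,2.3,-7.2,-0.2],[0.013,-0.028,-0.003,-2.3,2.3,-7.2,-0.2],[0.016,-0.026,-0.004,-2.3,2.3,-7.2,-0.2],[0.02,-0.023,-0.004,-2.3,2.3,-7.2,-0.2],[0.023,-0.02,-0.004,-2.3,2.3,-7.2,-0.2],[0.025,-0.017,-0.004,-2.3,2.3,-7.2,-0.2],[0.027,-0.014,-0.003,-2.3,2.3,-7.2,-0.2],[0.029,-0.01,-0.003,-2.3,2.3,-7.2,-0.2],[0.03,-0.006,-0.002,-2.3,2.3,-7.2,-0.2]]]'

```text
time: 25.15
eef_pos: [0.5504, 0.344, 0.1389]
tcp_rot: [0.637, 0.704, 0.226, 0.218]
contact_force: [0.8, 0.3, -0.3]
opening: 0.598
```

Emit:
apply_moves --moves '[[[0,0,0,0,0,0,-0.2],[0,0,0,0,0,0,-0.2],[0,0,0,0,0,0,-0.2]]]'

```text
time: 25.45
eef_pos: [0.5477, 0.3454, 0.1361]
tcp_rot: [0.636, 0.706, 0.225, 0.217]
contact_force: [0.0, -0.7, 0.0]
opening: 0.601
```

```bash
python3 - <<'E'
from h import *
s=ctrl.get_state();print(s["time"],s["eef_pos"],s["qpos"]);plan([(rackT(WA,.04),RR)],-.2)
b=ctrl.read_camera("top");a=ctrl.read_camera("side");cv2.imwrite("pics/t11.png",b[:,:,::-1]);cv2.imwrite("pics/s11.png",a[:,:,::-1])
cv2.imwrite("pics/c11.png",cv2.resize(np.hstack([a[190:310,270:430],b[160:280,260:420]]),None,fx=2.5,fy=2.5,interpolation=3)[:,:,::-1])
W=((0,0,150),(180,45,255))
# bar on stand lies along x at y=-40
for n,im,bx in(("top",b,(322,175,342,245)),("side",a,(340,235,412,285))):
  for c,ar,q in blobs(im,bx,(0,0,190),(180,45,255),40)[:2]: print(n,c,ar,plane(n,c,.056),q.round(0).tolist())
E
```

```text
25.45 [0.5477 0.3454 0.1361] [ 0.5024  0.121   2.0564 -0.6114  0.4478  0.8857]
[-0.0066,0.0065,0.0225,0.7,-0.6,1.9,-0.2],[-0.0061,0.007,0.0225,0.7,-0.6,1.9,-0.2], # 2 [0.586 0.335 0.108]
top [329.3992 206.083 ] 506.0 [ 0.6004 -0.0298  0.056 ] [[324.0, 180.0], [334.0, 180.0], [334.0, 232.0], [324.0, 232.0]]
side [372.9683 248.5927] 410.0 [ 0.6019 -0.0289  0.056 ] [[348.0, 254.0], [396.0, 235.0], [399.0, 242.0], [351.0, 262.0]]
```

View pics/c11.png

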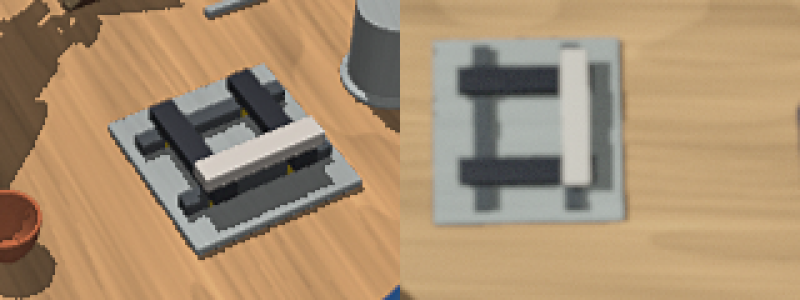

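white_b is seated at (0.601,-0.029) against a target of (0.601,-0.030), with both dark bars still in place. Next, white_a from the rack. I'll also work out the console pose from the saved pictures.

Emit:
apply_moves --moves '[[[-0.006,0.006,0.022,0.7,-0.6,1.9,-0.2],[-0.006,0.006,0.022,0.7,-0.6,1.9,-0.2],[0,0,0,0,0,0,-0.2],[0,0,0,0,0,0,-0.2]]]'

```text
time: 25.95
eef_pos: [0.5883, 0.3324, 0.1097]
tcp_rot: [0.667, 0.681, 0.217, 0.21]
contact_force: [-0.7, 0.0, -0.0]
opening: 0.599
```

```bash
python3 - <<'E'
from h import *
s=ctrl.get_state();print(s["time"],s["eef_pos"]);plan([(rackT(WA,-.004),RR)],-.2)
T=cv2.imread("pics/top0.png")[:,:,::-1];S=cv2.imread("pics/side0.png")[:,:,::-1]
# dots, disc (ring+knob filled)
out={}
for n,im,bx in(("top",T,(415,180,505,262)),("side",S,(378,295,492,418))):
    print(n,"green",[(c.round(1).tolist(),a) for c,a,q in blobs(im,bx,(45,100,50),(80,255,255),3)[:2]])
    x0,y0,x1,y1=bx;h=cv2.cvtColor(im[y0:y1,x0:x1],cv2.COLOR_RGB2HSV)
    w=cv2.inRange(h,(0,0,110),(180,60,255));cs,_=cv2.findContours(w,cv2.RETR_EXTERNAL,cv2.CHAIN_APPROX_NONE)
    cs=sorted(cs,key=cv2.contourArea)[::-1][:4]
    for c in cs[:3]:
        M=cv2.boundingRect(c);e=cv2.fitEllipse(c) if len(c)>5 else None;print(" white",M[0]+x0,M[1]+y0,M[2:],len(c),None if e is None else (round(e[0][0]+x0,1),round(e[0][1]+y0,1),np.round(e[1],1).tolist()))
    # blue top face outline
    m=cv2.inRange(h,(100,100,40),(125,255,255));cc,_=cv2.findContours(m,cv2.RETR_EXTERNAL,cv2.CHAIN_APPROX_NONE);c=max(cc,key=cv2.contourArea)
    ap=cv2.approxPolyDP(cv2.convexHull(c),3,True)[:,0]+[x0,y0];print(" blue hull",ap.tolist())
E
```

```text
25.95 [0.5883 0.3324 0.1097]
[0.0029,-0.003,0.0444,0.2,0.1,-0.6,-0.2], # 1 [0.611 0.336 0.072]
top green [([441.5, 230.8], 10.0)]
 white 444 206 (36, 39) 154 (461.7, 223.9, [32.4, 34.6])
 white 497 189 (2, 10) 18 (497.5, 193.5, [0.0, 1.0])
 white 466 235 (2, 4) 7 (466.5, 236.7, [0.0, 1.0])
 blue hull [[496, 190], [493, 250], [425, 254], [420, 204], [428, 193]]
side green [([411.5, 339.6], 17.0)]
 white 411 331 (40, 40) 194 (430.0, 351.0, [34.9, 40.6])
 white 415 346 (8, 7) 14 (418.5, 349.0, [0.0, 0.7])
 white 435 298 (7, 7) 12 (437.9, 300.9, [0.0, 11.7])
 blue hull [[435, 299], [487, 358], [476, 385], [426, 413], [383, 356], [382, 345]]
```

Emit:
apply_moves --moves '[[[0.003,-0.002,0.025,0.2,0,-0.6,-0.2],[0,0,0.014,0,0,0,-0.2],[0,0,0.005,0,0,0,-0.2],[0,0,0,0,0,0,-0.2]]]'

```text
time: 26.35
eef_pos: [0.6129, 0.336, 0.0745]
tcp_rot: [0.664, 0.684, 0.217, 0.21]
contact_force: [-0.7, -0.5, -0.1]
opening: 0.598
```

```bash
python3 - <<'E'
from h import *
s=ctrl.get_state();print(s["time"],s["eef_pos"],s["contact_force"]);plan([(rackT(WA,-.003),RR)],-.2)
E
```

```text
26.35 [0.6129 0.336  0.0745] [-0.7324 -0.5216 -0.0689]
[0.0001,-0.003,0.0004,0.2,0.1,-0.1,-0.2], # 1 [0.611 0.336 0.073]
```

Emit:
apply_moves --moves '[[[0,-0.002,0,0,0,0,0.2],[0,0,0.001,0,0,0,0.6],[0,0,0,0,0,0,1],[0,0,0,0,0,0,1],[0,0,0,0,0,0,1],[0,0,0,0,0,0,1]]]' --force 50

```text
time: 26.95
eef_pos: [0.6104, 0.3365, 0.0742]
tcp_rot: [0.664, 0.684, 0.217, 0.21]
contact_force: [0.4, 0.1, -1.1]
opening: 0.26
```

Emit:
apply_moves --moves '[[[0,0,-0.02,0,0,0,1],[0,0,-0.035,0,0,0,1],[0,0,-0.045,0,0,0,1],[0,0,0,0,0,0,1]]]' --force 60

```text
time: 27.35
eef_pos: [0.5517, 0.334, 0.1572]
tcp_rot: [0.664, 0.684, 0.216, 0.21]
contact_force: [1.1, 0.0, -0.0]
opening: 0.253
```

```bash
python3 - <<'E'
from h import *
s=ctrl.get_state();print(s["time"],s["eef_pos"],s["opening"]);plan([(seat(0,.04,.12),down(ys,0,0))],1)
p,R=cur();b=ctrl.read_camera("top")
for c,ar,q in blobs(b,(100,180,220,250),(0,0,150),(180,45,255),40)[:2]:print(c,ar,[plane("top",x,p[2]).round(3).tolist() for x in q])
E
```

```text
27.35 [0.5517 0.334  0.1572] 0.25329426377905523
[-0.0238,0.0007,0.0043,2.3,-2.3,7.2,1],[-0.0233,0.0039,0.0051,2.3,-2.3,7.2,1],[-0.0224,0.007,0.0058,2.3,-2.3,7.2,1],[-0.0211,0.0099,0.0064,2.3,-2.3,7.2,1],[-0.0194,0.0127,0.0067,2.3,-2.3,7.2,1],[-0.0174,0.0153,0.0069,2.3,-2.3,7.2,1],[-0.0151,0.0176,0.0068,2.3,-2.3,7.2,1],[-0.0125,0.0196,0.0066,2.3,-2.3,7.2,1],[-0.0097,0.0213,0.0063,2.3,-2.3,7.2,1],[-0.0067,0.0225,0.0057,2.3,-2.3,7.2,1],[-0.0036,0.0234,0.005,2.3,-2.3,7.2,1],[-0.0005,0.0238,0.0041,2.3,-2.3,7.2,1], # 12 [0.597 0.05  0.12 ]
[119.6587 213.0476] 126.0 [[0.563, 0.396, 0.157], [0.564, 0.373, 0.157], [0.535, 0.37, 0.157], [0.535, 0.394, 0.157]]
[167.2558 209.093 ] 43.0 [[0.563, 0.317, 0.157], [0.564, 0.278, 0.157], [0.556, 0.277, 0.157], [0.555, 0.317, 0.157]]
```

Emit:
apply_moves --moves '[[[-0.024,0.001,0.004,2.3,-2.3,7.2,1],[-0.023,0.004,0.005,2.3,-2.3,7.2,1],[-0.022,0.007,0.006,2.3,-2.3,7.2,1],[-0.021,0.01,0.006,2.3,-2.3,7.2,1],[-0.019,0.013,0.007,2.3,-2.3,7.2,1],[-0.017,0.015,0.007,2.3,-2.3,7.2,1],[-0.015,0.018,0.007,2.3,-2.3,7.2,1],[-0.012,0.02,0.007,2.3,-2.3,7.2,1],[-0.01,0.021,0.006,2.3,-2.3,7.2,1],[-0.007,0.022,0.006,2.3,-2.3,7.2,1],[-0.004,0.023,0.005,2.3,-2.3,7.2,1],[0,0.024,0.004,2.3,-2.3,7.2,1]]]'

```text
time: 28.6
eef_pos: [0.5834, 0.0369, 0.0939]
tcp_rot: [1.0, -0.012, -0.026, -0.003]
contact_force: [0.1, 0.8, -0.3]
opening: 0.256
```

Emit:
apply_moves --moves '[[[0,0,0,0,0,0,1],[0,0,0,0,0,0,1],[0,0,0,0,0,0,1]]]'

```text
time: 28.9
eef_pos: [0.5831, 0.0321, 0.0886]
tcp_rot: [0.999, -0.016, -0.03, -0.003]
contact_force: [-0.7, -0.3, -1.5]
opening: 0.252
```

```bash
python3 - <<'E'
from h import *
s=ctrl.get_state();print(s["time"],s["eef_pos"],s["qpos"]);plan([(seat(-.001,.04,.060),down(ys,0,0))],1)
# console: disc centre by triangulation + green dot, face corners
print("disc",tri((461.7,223.9),(430,351)),"green",tri((441.5,230.8),(411.5,339.6)))
print("white dot px guess top",tri((460.9,242.4),(410.2,358.7)))
for nm,t,sd in(("back-right",(496,190),(487,358)),("back-left",(428,193),(435,299)),("front-left",(425,254),(383,352)),("front-right",(493,250),(426,406))): print(nm,tri(t,sd))
E
```

```text
28.9 [0.5831 0.0321 0.0886] [-0.1187  0.277   1.8695  0.0001  1.0552  1.4833]
[0.0142,-0.0181,0.0279,-0.4,3.4,-4.5,1], # 1 [0.596 0.05  0.06 ]
disc [ 0.566  -0.312   0.0716] green [ 0.5518 -0.2708  0.0628]
white dot px guess top [ 0.5257 -0.3097  0.0703]
back-right [ 0.6374 -0.3801  0.0952]
back-left [ 0.6223 -0.2339  0.1053]
front-left [ 0.5083 -0.2447  0.0131]
front-right [ 0.5163 -0.3884  0.0342]
```

Emit:
apply_moves --moves '[[[0.007,-0.009,0.005,-0.4,1.7,-2.2,1],[0.006,-0.008,0.01,0,1.7,-2.2,1],[0,0,0.008,0,0,0,1],[0,0,0,0,0,0,1],[0,0,0,0,0,0,1]]]'

```text
time: 29.4
eef_pos: [0.5941, 0.0534, 0.063]
tcp_rot: [1.0, 0.028, -0.001, 0.0]
contact_force: [-0.9, 0.2, -0.6]
opening: 0.254
```

```bash
python3 - <<'E'
from h import *
s=ctrl.get_state();print(s["time"],s["eef_pos"]);plan([(seat(-.001,.04,.0475),down(ys,0,0))],1)
E
```

```text
29.4 [0.5941 0.0534 0.063 ]
[0.0019,0.0036,0.0155,0,0.1,0.5,1], # 1 [0.596 0.05  0.048]
```

Emit:
apply_moves --moves '[[[0.001,0.003,0.006,0,0,0.5,1],[0,0,0.004,0,0,0,1],[0,0,0,0,0,0,1],[0,0,0.002,0,0,0,1],[0,0,0.001,0,0,0,1]]]'

```text
time: 29.9
eef_pos: [0.596, 0.0496, 0.0501]
tcp_rot: [1.0, 0.023, 0.0, 0.001]
contact_force: [0.5, -0.0, -0.4]
opening: 0.254
```

Emit:
apply_moves --moves '[[[0,0,0.002,0,0,0,1],[0,0,0.002,0,0,0,1],[0,0,0.001,0,0,0,1]]]'

```text
time: 30.2
eef_pos: [0.5967, 0.0495, 0.0491]
tcp_rot: [1.0, 0.022, -0.001, 0.001]
contact_force: [-0.4, 0.6, -0.1]
opening: 0.248
```

Emit:
apply_moves --moves '[[[0,0,0.002,0,0,0,1],[0,0,0.002,0,0,0,1],[0,0,0.001,0,0,0,1]]]'

```text
time: 30.5
eef_pos: [0.5968, 0.0495, 0.0491]
tcp_rot: [1.0, 0.023, -0.002, 0.001]
contact_force: [-1.8, -0.4, 0.8]
opening: 0.25
```

Height is fixed at 49.1 mm under repeated pushes, so white_a is resting on the dark bars. Release, raise and plan towards the console.

Emit:
apply_moves --moves '[[[0,0,0,0,0,0,0.3],[0,0,0,0,0,0,0],[0,0,0,0,0,0,-0.2],[0,0,0,0,0,0,-0.2],[0,0,-0.02,0,0,0,-0.2],[0,0,-0.045,0,0,0,-0.2],[0,0,-0.045,0,0,0,-0.2],[0,0,0,0,0,0,-0.2]]]'

```text
time: 31.3
eef_pos: [0.5964, 0.0495, 0.1589]
tcp_rot: [1.0, 0.023, -0.004, 0.0]
contact_force: [0.6, -0.1, 0.3]
opening: 0.599
```

```bash
cat >> h.py <<'E'
KR=down(4.5,30,0);KT=np.array([.5645,-.3124,.080]);KN=-KR.as_matrix()[:,2]
E
python3 - <<'E'
from h import *
s=ctrl.get_state();print(s["time"],s["eef_pos"],KN);plan([(KT+.09*KN,KR)],-.2)
E
```

```text
31.3 [0.5964 0.0495 0.1589] [-0.4985 -0.0392  0.866 ]
[-0.0116,0.0452,0.0002,0.1,3.8,-0.2,-0.2],[-0.0118,0.0452,-0.0006,0.1,3.8,-0.2,-0.2],[-0.0119,0.0451,-0.0014,0.1,3.8,-0.2,-0.2],[-0.012,0.0451,-0.0023,0.1,3.8,-0.2,-0.2],[-0.012,0.045,-0.0031,0.1,3.8,-0.2,-0.2],[-0.0119,0.0449,-0.004,0.1,3.8,-0.2,-0.2],[-0.0118,0.0449,-0.0048,0.1,3.8,-0.2,-0.2],[-0.0117,0.0448,-0.0057,0.1,3.8,-0.2,-0.2], # 8 [ 0.52  -0.316  0.158]
```

Emit:
apply_moves --moves '[[[-0.012,0.045,0,0.1,3.8,-0.2,-0.2],[-0.012,0.045,-0.001,0.1,3.8,-0.2,-0.2],[-0.012,0.045,-0.001,0.1,3.8,-0.2,-0.2],[-0.012,0.045,-0.002,0.1,3.8,-0.2,-0.2],[-0.012,0.045,-0.003,0.1,3.8,-0.2,-0.2],[-0.012,0.045,-0.004,0.1,3.8,-0.2,-0.2],[-0.012,0.045,-0.005,0.1,3.8,-0.2,-0.2],[-0.012,0.043,-0.006,0.1,3.8,-0.2,-0.2],[0,0,0,0,0,0,-0.2],[0,0,0,0,0,0,-0.2],[0,0,0,0,0,0,-0.2]]]'

```text
time: 32.4
eef_pos: [0.5167, -0.3268, 0.1552]
tcp_rot: [0.962, 0.036, 0.271, -0.01]
contact_force: [0.6, 0.3, -0.1]
opening: 0.6
```

```bash
python3 - <<'E'
from h import *
s=ctrl.get_state();print(s["time"],s["eef_pos"],s["qpos"]);plan([(KT+.05*KN,KR)],-.2)
b=ctrl.read_camera("top");a=ctrl.read_camera("side");cv2.imwrite("pics/t12.png",b[:,:,::-1]);cv2.imwrite("pics/s12.png",a[:,:,::-1])
for n,im,bx in(("top",b,(275,175,317,245)),("side",a,(320,215,395,270))):
  for c,ar,q in blobs(im,bx,(0,0,190),(180,45,255),40)[:2]: print(n,c,ar,plane(n,c,.056),[plane(n,x,.056)[:2].round(3).tolist() for x in q])
print("seat",seat(0,.04,.056))
E
```

```text
32.4 [ 0.5167 -0.3268  0.1552] [-0.9138  0.0542  2.0625  0.6449  0.8109  0.1786]
[0.0036,-0.0107,0.0396,0.2,-1.5,-0.1,-0.2], # 1 [ 0.54  -0.314  0.123]
top [292.3867 208.2441] 512.0 [0.5934 0.0501 0.056 ] [[0.652, 0.064], [0.652, 0.042], [0.537, 0.038], [0.537, 0.06]]
side [382.2703 242.8277] 296.0 [ 0.6284 -0.0227  0.056 ] [[0.587, -0.02], [0.657, 0.021], [0.667, -0.027], [0.598, -0.066]]
side [359.1073 223.654 ] 289.0 [0.6102 0.0519 0.056 ] [[0.566, 0.061], [0.66, 0.066], [0.655, 0.042], [0.561, 0.038]]
seat [0.5971 0.05   0.056 ]
```

Emit:
apply_moves --moves '[[[0.002,-0.005,0.02,0.2,-0.8,0,-0.2],[0.002,-0.005,0.02,0,-0.7,0,-0.2],[0,0,0,0,0,0,-0.2],[0,0,0,0,0,0,-0.2]]]'

```text
time: 32.9
eef_pos: [0.5443, -0.3081, 0.124]
tcp_rot: [0.965, 0.043, 0.259, -0.011]
contact_force: [0.2, 0.3, 0.5]
opening: 0.602
```

```bash
python3 - <<'E'
from h import *
s=ctrl.get_state();print(s["time"],s["eef_pos"],s["qpos"]);plan([(KT,KR)],-.2)
a=ctrl.read_camera("side");b=ctrl.read_camera("top")
cv2.imwrite("pics/c13.png",cv2.resize(np.hstack([a[270:420,360:510],b[160:310,380:530]]),None,fx=2.6,fy=2.6,interpolation=3)[:,:,::-1])
E
```

```text
32.9 [ 0.5443 -0.3081  0.124 ] [-0.842   0.1281  2.0417  0.6329  0.7447  0.2155]
[-0.0025,0.003,0.024,-0.1,-0,0.3,-0.2],[-0.0024,0.003,0.024,-0.1,-0,0.3,-0.2], # 2 [ 0.564 -0.312  0.08 ]
```

View pics/c13.png

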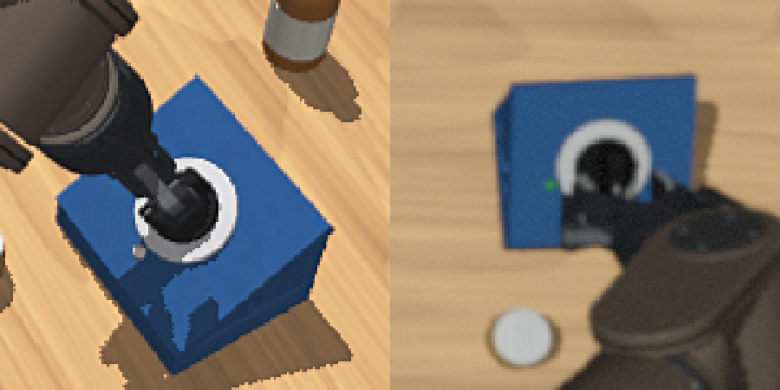

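Emit:
apply_moves --moves '[[[-0.002,0.002,0.022,0,0,0.3,-0.2],[-0.002,0.002,0.02,0,0,0.3,-0.2],[0,0,0,0,0,0,-0.2],[0,0,0,0,0,0,-0.2]]]'

```text
time: 33.4
eef_pos: [0.5632, -0.3132, 0.0899]
tcp_rot: [0.964, 0.038, 0.261, -0.009]
contact_force: [-0.5, -0.2, 0.4]
opening: 0.6
```

```bash
python3 - <<'E'
from h import *
s=ctrl.get_state();print(s["time"],s["eef_pos"],s["contact_force"]);plan([(KT,KR)],-.2)
E
```

```text
33.4 [ 0.5632 -0.3132  0.0899] [-0.5064 -0.2232  0.4306]
[-0.0038,-0.0008,0.0093,0.1,-0.3,0,-0.2], # 1 [ 0.564 -0.312  0.08 ]
```

Emit:
apply_moves --moves '[[[-0.003,0,0.006,0,0,0,-0.2],[0,0,0,0,0,0,0.2],[0,0,0,0,0,0,0.6],[0,0,0,0,0,0,1],[0,0,0,0,0,0,1],[0,0,0,0,0,0,1]]]' --force 60

```text
time: 34.0
eef_pos: [0.5634, -0.3127, 0.086]
tcp_rot: [0.964, 0.038, 0.262, -0.01]
contact_force: [1.5, -0.1, -1.7]
opening: 0.149
```

Opening 0.149 × 85 ≈ 13 mm, so the 14 mm grip bar is held. Turning clockwise (+ about tool z).

Emit:
apply_moves --moves '[[[0,0,0,0,0,8,1],[0,0,0,0,0,8,1],[0,0,0,0,0,8,1],[0,0,0,0,0,8,1],[0,0,0,0,0,8,1],[0,0,0,0,0,8,1],[0,0,0,0,0,8,1],[0,0,0,0,0,8,1],[0,0,0,0,0,6,1],[0,0,0,0,0,3,1]]]'

```text
time: 35.0
eef_pos: [0.562, -0.315, 0.0854]
tcp_rot: [0.791, -0.554, 0.202, -0.161]
contact_force: [5.0, 0.4, -3.0]
opening: 0.151
```

```bash
python3 - <<'E'
from h import *
s=ctrl.get_state();p,R=cur();print(s["time"],p,s["contact_force"],s["wrist_torque"],(KR.inv()*R).as_rotvec(degrees=True),s["qpos"])
E
```

```text
35.0 [ 0.562  -0.315   0.0854] [ 4.9604  0.4034 -3.0396] [-1.2792 -0.3054  2.3464] [-0.4369  0.2573 74.3736] [-0.8218  0.2229  2.0163  0.6734  0.6674  1.4819]
```

The tool turned 74° and stopped with rising torque, i.e. past the 0.6 rad click and at the on stop. Release and withdraw.

Emit:
apply_moves --moves '[[[0,0,0,0,0,0,0.4],[0,0,0,0,0,0,0],[0,0,0,0,0,0,-0.2],[0,0,0,0,0,0,-0.2],[0,0,-0.02,0,0,0,-0.2],[0,0,-0.045,0,0,0,-0.2],[0,0,-0.045,0,0,0,-0.2],[0,0,-0.045,0,0,0,-0.2],[-0.03,-0.03,-0.01,0,0,0,-0.2],[0,0,0,0,0,0,-0.2]]]'

```text
time: 36.0
eef_pos: [0.4914, -0.2843, 0.2448]
tcp_rot: [0.789, -0.558, 0.203, -0.161]
contact_force: [0.5, -0.2, -0.2]
opening: 0.601
```

```bash
python3 - <<'E'
from h import *
s=ctrl.get_state();print(s["time"],s["eef_pos"],s["contact_force"])
a=ctrl.read_camera("side");b=ctrl.read_camera("top");cv2.imwrite("pics/tf.png",b[:,:,::-1])
# pointer line on knob (bright pixels within black), side view before/after
for nm,im in(("before",cv2.imread("pics/side0.png")[:,:,::-1]),("after",a)):
    g=cv2.cvtColor(im,cv2.COLOR_RGB2GRAY)[330:372,408:452];print(nm)
    for r in range(0,42,2): print("".join("#" if v>150 else "+" if v>80 else "." for v in g[r]))
for n,im,bx in(("top",b,(275,172,317,245)),("top",b,(322,172,344,245)),("side",a,(320,215,372,260)),("side",a,(340,235,412,285))):
    for c,ar,q in blobs(im,bx,(0,0,190),(180,45,255),60)[:1]: print(n,c,ar,plane(n,c,.056)[:2],np.mean([plane(n,x,.056)[:2] for x in q],0))
print(seat(0,.04,0),seat(0,-.04,0))
E
```

```text
36.0 [ 0.4914 -0.2843  0.2448] [ 0.4734 -0.1782 -0.2402]
before
......................++++++................
...............+#################...........
............+##########+++##########+.......
..........#######++.........+#########+.....
..+++...+#####+...............+#########+...
...+...#####+....................########...
......####+.......................+#######+.
.....####+.........................+######+.
....+####....++.....................#######.
....###+..+##.......................+######+
...+#+..+#+.........................+######+
...+#+.++...........................#######+
....###.............................######+.
....+####..........................#######..
.....#####+.......................#######+..
......#####++..................++#######+...
.......+###++++++...........+++.######+.....
...+##+.+#+++++++++++++++++++#######++......
...#####...+++++++++++++++########+.........
....+++.......+++++++++#######+++...........
....................+.++++..................
after
++++++++++++++++.....++++#++.....+++++++++++
++++++++++++...+#################+...+++
[... 336 characters left out ...]
....................#######+
+..+####+...........................#######+
++.+####+...........................#######+
++..#####+..........................######++
++..######+........................#######+.
+++.+####++......................++######+.+
++++..###++++..................++++#####+..+
++++...#+++++++++...........++++++#####+.+++
++.+###.++#+++++++++++++++++++++++###+..++++
+..#####..+###++++++++++++++++++++#+..++++++
++.+++++.....+##+#+++++++++++++++...++++++++
++++.+..+++.+....++++++++++........+++++++++
top [292.3745 208.1745] 510.0 [0.5936 0.0501] [0.5944 0.051 ]
top [329.4402 206.0478] 502.0 [ 0.6005 -0.0299] [ 0.6011 -0.0289]
[0.5971 0.05   0.    ] [ 0.6009 -0.03    0.    ]
```

The selector's pointer now points at the green dot, both white bars are on their seats, and the arm is clear. Handing in.

```bash
python3 -c "
from plant import ctrl
print(ctrl.sign_off())"
```

```text
the job is handed in; nothing more can be done
None
```

The crib is built, the fan selector is switched on, and the job is handed in. It used 36 s of the 72 s allowed, and the arm was clear of everything at the end.

- **Dark bars:** Both lie flat across the ribs on the yellow bands. dark_b first landed 3–5 mm off centre along its length, so I regripped it and shifted it about 4 mm before laying anything on top. The two cameras disagreed by 2–4 mm on these bars. I take both to be centred within about 3 mm.
- **White bars:** By the last top-camera check, white_b is within about 1 mm of its seat and white_a is about 3 mm short along its length. The last side-camera check found neither bar; a partly blocked side view just after I released white_a suggested it was on its seat. So white_a's offset rests mainly on one camera.
- **Setting down:** All four bars were lowered until they rested on their supports, with at most about 10 N of contact in the force readings.
- **Selector:** I turned the tool 74° clockwise until it met the stop, past the click-over point. After letting go, the pointer pointed at the green dot.
- **Slip:** My first try at regripping dark_b closed just above the bar, with no contact shown.
- **Other things on the bench:** Nothing suggested that any of them was touched, but I did not measure their positions again at the end.

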